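# Clamp the phone cradle to the charging station with its cam lock

### The arm

A 6-joint arm with a two-finger parallel gripper is mounted at the origin on the work surface. World frame = base frame: x ahead of the robot, y to its left, z up, the work surface at z = 0. Lengths are in m, angles in rad, forces in N, time in s.
With the tool pointing down it reaches from about 0.3 to 0.775 m from the base axis. Payload 14.6 kg.
Tool frame: the origin (TCP) lies at the very end of the fingers, on their centre line; the grasp point (between the pads) lies 19 mm behind it; y points along the fingers, z is the direction in which the jaws open and shut, and the axes are right-handed (so a half turn about y gives the same grasp; the last joint's range is limited). The gripper opens to 94 mm and grips with 3 to 60 N. Pads are 16 mm wide; open, the fingers measure 119 mm over their backs; the gripper's body (75 mm by 177 mm) begins 78 mm behind the grasp point.
Start: joints at [1.245, 0.3, 1.521, -0, 1.321, -0.067], TCP at [0.141, 0.532, 0.205] pointing down, gripper open.
Joint ranges: [-3.03, 3.03], [-0.79, 2.21], [0.23, 2.52], [-1.04, 4.18], [0, 3.07], [-2.55, 2.55]. Speed limits (rad/s): [2.22, 2.22, 2.57, 3.14, 3.14, 3.14].

### API

Orientations are given as a 3x3 rotation matrix whose columns are the frame's x, y, z axes.
In Python, from cell import observe, optics, order, models gives the robot as it stands.
- The arm moves only by the shell command python3 -m crank 'ROWS'. ROWS is JSON, a list of rows, each a list of 7 numbers: the shift along the tool's x, y, z in units of 30 cm (1.0 is 30 cm), then the turn, a rotation vector about the tool's x, y, z in units of 120 degrees (1.0 is 120 degrees), then the closure, from 0 (fully open) to 1 (shut). In form: [[tx, ty, tz, rx, ry, rz, claw], ...]. A call has 1 to 20 rows; each row shifts and turns the commanded pose from where the row before left it, along the tool's axes as they then stand; what a row does not reach is not made up. A row lasts 1/8 s, in which the tool goes at most 62.5 mm and 10.7 degrees, less where a joint would pass 70% of its speed; a pose out of reach is approached as far as the arm can. A call with a number of a shift or a turn outside -1 to 1 is refused whole. A call with a gripper value outside its range is refused whole. The fingers move at their own pace and stop on an object; the grip force is fixed at half the most. Time passes only in rows, so rows that do not move let the fingers close. It gives the time, the measured TCP pose, the force and the opening at its end, in the units of the state.
- observe(): the state, without advancing time (a new reading comes with each control period).
- optics.snapshot(name): name is "scene" or "top" or "wrist"; returns (picture, depth): 384x512x3 uint8, red, green, blue; 384x512 float32, m along the optical axis (not along the pixel's ray), 0 where there is no reading.
- optics.camera_params(name): a dict with "intrinsics" (3x3 intrinsics, pixels), "k1" (the pictures are not rectified: a ray, as slopes to the right and down, at radius r is drawn at 1 + k1 r^2 times it, then the intrinsics apply), "R" (3x3) and "t" (3): a world point X has camera coordinates R X + t; the wrist camera has in their place "mount" (4x4, takes a point from camera to tool coordinates, whose origin is the TCP and whose axes are the tool frame's). Camera axes: x right, y down, z forward; pixel columns grow to the right and rows downward; lengths in m; the calibration is good to about 2 mm. A picture is of the moment at which its call begins: read the wrist's pose just before it. camera_params takes no time and is no camera call.
- order.finish_job(): hands the job in, once; it reports no verdict.
Trained networks look in the newest picture that a camera, given by its name, has taken for a name from the list of things; names that differ only in an ending like _2 or _b are one class to them, and where a whole thing is asked for, a point or a joint stands for the part that bears it (a point fixed in the world has none). Each returns a list of dicts, best first, with "conf" (0 to 1); they miss things now and then, are a little off and sometimes report something else, mostly with a low value. They report only what shows in the picture. A call takes as long as a camera call. They do not tell look-alikes from the thing itself.
- models.trace(camera, name): "region" (384x512 bool, what is visible of it) and "rect" ([left, top, width, height] in pixels, round what is visible of it).
The state is a dict: "t": time; "qpos": joint angles; "joint_velocities": joint speeds; "joint_efforts": joint torques, N m; "tool_pos": TCP position; "eef_rot": TCP orientation; "force": force on the tool from outside, world axes, zero at the start; "torque": the same for the moment, N m; "opening": finger opening in m.
Only numpy, scipy, OpenCV 4.12 (cv2) and the standard library are available. Lean on these libraries where they do the work, as an engineer would, in place of code of your own. Each camera call takes 0.05 s, during which the arm holds its last target.

### The job

On the charging station, pull the lock slide fully out towards the front to free the cradle carriage, then push the carriage along its track up against the two sprung pins so that its bolt enters the cam lock. Take the flat-bladed driver from its wooden stand and with it turn the slotted cam disc a full quarter turn clockwise, which draws the carriage in flush, then stand the driver back upright in its stand. Do not touch the disc with the fingers, and leave the other things on the table as they lie.

Things in the scene. Friction and masses are not known exactly. Their poses are not given: they have to be found in the camera images.
- station: Fixed walnut charging station; origin on the table under the track. Base plate 18 mm high, own x -140 (front, towards the robot) to 60, own y -150 to 130 mm. On it: a housing (x -50 to 50, y 25 to 122, top 52 mm above the table) with the cam disc in its pocket; the carriage at the -y end, which runs along own +y to the housing; the lock slide in front.
- carriage (a joint): Carriage travel along the station's +y, m: 0 parked, 0.064 touching the two sprung pins, 0.070 flush with the housing. Friction 2 N; the pins push back 4 N at first, 8.5 N when flush, so if pushed too far it springs back to 0.064. The lock bar stops it at 0.014. The cam catches the bolt head from 0.060 on.
- carriage_push (a point): Centre of the carriage's flat rear (-y) face, 36 mm above the table, axes as the station's; push it along +y. Face 90 mm along x, 22 to 50 mm above the table; the base plate runs 25 mm beyond it when parked, with 22 mm high rails at x +-33 mm. Carriage 90 x 80 mm, with a sloping black phone cradle on top (up to 90 mm above the table at its far x side) and a ribbed knob in front.
- lock (a joint): Lock slide, m: 0 locked (its flat bar lies across the carriage's path), 0.034 fully out towards the station's -x. The carriage is free from 0.026 on. Friction about 2 N.
- lock_tab (a point): Centre of the lock slide's upright steel thumb tab, 39 mm above the table: 12 mm thick along the station's x, 44 mm along y, 26 mm high (26 to 52 mm above the table). Pull or push it along the station's -x. Free space 25 mm or more on both sides of its thickness.
- cam (a joint): Cam disc angle, rad, growing clockwise seen from above: 0 to 0.12 at the start (open, the slot in line with the bolt, along the station's y), stop at 1.55 (slot across the bolt). From 0.5 it draws the bolt in; from 1.25 it is flush and holds itself. Needs about 0.2 N m.
- cam_slot (a point): On the cam disc's axis at the slot's floor, 52 mm above the table (63 mm disc, station x 0, y 67 mm). Turns with the disc: the slot runs along this point's own y axis, 7 mm wide, 34 mm long and 8 mm deep, its mouth above that flared to about 18 mm at 64 mm above the table. Nothing on the housing stands higher.
- driver_handle (a point): Centre of the wooden handle of the flat-bladed driver, standing blade down in its stand; own z up. Handle 36 mm along own x, 30 mm along own y (flats to grip), 78 mm high. Driver 149 mm long, 180 g. Blade end 110 mm below this point; blade 24 mm wide along own x, 4 mm thick (2 mm at its end). A 48 mm round collar under the handle, its underside 45 mm below this point.
- driver_tip (a point): Middle of the end of the driver's blade, on the driver's axis, 110 mm below the handle's centre.
- stand: Fixed wooden block 75 x 75 x 75 mm high, origin at the centre of its underside. From the top a slot 35 mm along its own x by 21 mm along its own y goes right through; the driver stands in it with the collar resting on the top, blade along own x, blade end 10 mm above the table.
- phone: Bystander: dark silicone-cased phone, 150 x 74 x 11 mm, lying flat beyond the station.
- jade_egg: Bystander: jade stone egg, 60 mm high, standing on its flattened foot.
- padlock_key: Bystander: brass key, 65 mm long, 5 mm thick, lying on the front of the station's base plate, in front of the housing.
- incense_holder: Bystander: round brown ceramic incense holder, 84 mm across, 34 mm high.
- glasses_case: Bystander: black glasses case, 155 x 60 x 38 mm.
- coin_bowl: Bystander: white bowl, 100 mm across, 35 mm high.
Things that resemble listed ones, but are neither listed nor needed, are in the scene too. Leave any pink look-alike of the stand alone.

How it is judged:
By the outcome, as a careful person would: the job done as asked, in the order asked, and still so for the second after the job is handed in, with the robot touching nothing.
It also fails if it takes over 72 s, if anything falls off the work surface, if the arm or the gripper's body presses on something with over 40 N, if the wrist force passes 120 N, or if a joint passes its speed limit or range.

## Working session

There is one attempt and no reset: what is moved stays moved. The work goes in short steps, Python scripts to look and compute and a shell command to move; the robot and the scene stay as the last step left them, time stands still between calls to the robot, and variables do not carry over. Pictures are saved under pics/ and viewed, and the job is handed in when it is done.

```bash
ls; mkdir -p pics; python3 - <<'E'
from cell import observe, optics
import cv2, numpy as np
s=observe(); print({k:np.round(v,3).tolist() for k,v in s.items()})
for n in ["scene","top"]:
    p,d=optics.snapshot(n); cv2.imwrite(f"pics/{n}0.png",p[...,::-1]); np.save(f"pics/{n}0_d.npy",d)
    c=optics.camera_params(n); print(n,{k:np.round(v,4).tolist() for k,v in c.items()})
c=optics.camera_params("wrist"); print({k:np.round(v,4).tolist() for k,v in c.items()})
E
```

```text
pics
{'t': 0.0, 'qpos': [1.245, 0.3, 1.522, -0.0, 1.321, -0.067], 'joint_velocities': [-0.001, -0.001, 0.001, 0.001, -0.002, 0.002], 'joint_efforts': [-0.001, -53.181, -35.273, 0.071, 0.024, -0.0], 'tool_pos': [0.141, 0.531, 0.205], 'eef_rot': [[0.967, -0.0, 0.256], [-0.256, -0.001, 0.967], [-0.0, -1.0, -0.001]], 'force': [-0.868, 0.122, -0.149], 'torque': [0.027, 0.021, -0.003], 'opening': 0.094}
scene {'intrinsics': [[448.0311, 0.0, 256.2758], [0.0, 448.0311, 186.8219], [0.0, 0.0, 1.0]], 'k1': -0.0129, 'R': [[-0.369, 0.9292, -0.0198], [0.6257, 0.2326, -0.7445], [-0.6872, -0.2871, -0.6673]], 't': [0.21, -0.2841, 1.759]}
top {'intrinsics': [[423.6716, 0.0, 255.7434], [0.0, 423.6716, 189.849], [0.0, 0.0, 1.0]], 'k1': -0.0191, 'R': [[0.0294, -0.9994, 0.0176], [-0.9948, -0.031, -0.0967], [0.0972, -0.0147, -0.9952]], 't': [-0.0209, 0.5673, 1.0126]}
{'intrinsics': [[274.3421, 0.0, 255.6967], [0.0, 274.3421, 196.5675], [0.0, 0.0, 1.0]], 'k1': -0.0562, 'mount': [[0.0005, 0.9624, 0.2718, -0.079], [0.001, -0.2718, 0.9624, -0.1786], [1.0, -0.0002, -0.0011, -0.0001], [0.0, 0.0, 0.0, 1.0]]}
```

View pics/scene0.png

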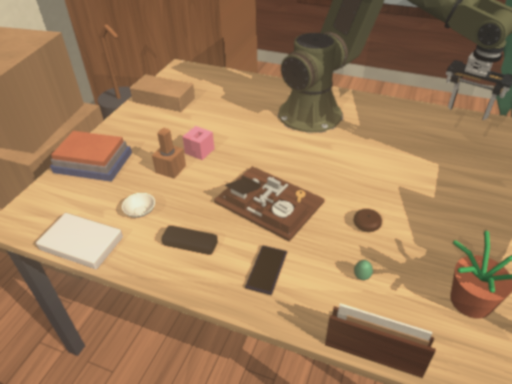

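View pics/top0.png

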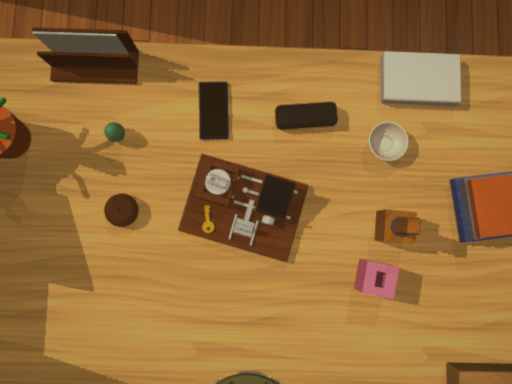

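The stand with the driver is at top (400,227), and its pink look-alike, empty, is at (378,279). The station is at (245,207). I'll enlarge both areas and set up helpers.

```bash
cat > h.py <<'E'
from cell import observe, optics, models
import cv2, numpy as np
def params(n, s=None):
    c=optics.camera_params(n); K=np.array(c["intrinsics"]);k1=c["k1"]
    if "R" in c: R=np.array(c["R"]);t=np.array(c["t"])
    else:
        M=np.array(c["mount"]); T=np.eye(4);T[:3,:3]=s["eef_rot"];T[:3,3]=s["tool_pos"]
        W=np.linalg.inv(T@M);R=W[:3,:3];t=W[:3,3]
    return K,np.array([k1,0,0,0,0.]),R,t
def proj(n,X,s=None):
    K,D,R,t=params(n,s); X=np.atleast_2d(np.array(X,float))
    return cv2.projectPoints(X,cv2.Rodrigues(R)[0],t,K,D)[0][:,0]
def ray(n,uv,s=None):
    K,D,R,t=params(n,s); uv=np.atleast_2d(np.array(uv,float))
    p=cv2.undistortPoints(uv[:,None],K,D)[:,0]
    d=np.c_[p,np.ones(len(p))]@R   # world dirs with unit depth
    return -R.T@t,d
def at_z(n,uv,z,s=None):
    o,d=ray(n,uv,s); k=(z-o[2])/d[:,2]; return o+d*k[:,None]
def at_d(n,uv,dep,s=None):
    o,d=ray(n,uv,s); return o+d*np.atleast_1d(dep)[:,None]
def shot(n,f):
    s=observe(); p,d=optics.snapshot(n); cv2.imwrite(f"pics/{f}.png",p[...,::-1]); np.save(f"pics/{f}_d.npy",d)
    np.savez(f"pics/{f}_s.npz",**{k:np.array(v) for k,v in s.items()}); return s,p,d
def cloud(n,d,s=None):
    v,u=np.nonzero(d>0); return np.c_[u,v],at_d(n,np.c_[u,v],d[v,u],s)
def crop(f,x,y,w,h,k,out):
    im=cv2.imread(f"pics/{f}.png")[y:y+h,x:x+w]; cv2.imwrite(f"pics/{out}.png",cv2.resize(im,None,fx=k,fy=k,interpolation=cv2.INTER_CUBIC))
E
python3 - <<'E'
from h import *
crop("top0",170,145,150,125,5,"c1"); crop("top0",345,195,90,110,5,"c2")
for nm in ["station","carriage","lock_tab","driver_handle","stand","cam"]:
    for cam in ["top","scene"]:
        r=models.trace(cam,nm); print(nm,cam,[(round(a["conf"],2),a["rect"],np.array(cv2.moments(a["region"].astype(np.uint8),True)["m00"])) for a in r[:3]])
E
```

```text
station top [(0.63, [180.7, 155.6, 124.2, 105.6], array(8950.))]
station scene [(0.85, [213.8, 168.5, 110.1, 72.1], array(4392.))]
carriage top [(0.58, [243.3, 175.4, 52.1, 49.3], array(1411.))]
carriage scene [(0.75, [226.4, 176.5, 40.5, 32.4], array(884.))]
lock_tab top [(0.91, [236.4, 200.8, 13.7, 36.6], array(388.))]
lock_tab scene [(0.81, [260.6, 175.0, 23.1, 26.7], array(246.)), (0.26, [226.2, 175.2, 41.0, 35.6], array(865.))]
driver_handle top [(0.63, [389.8, 218.4, 30.4, 17.2], array(546.))]
driver_handle scene [(0.84, [157.2, 129.1, 19.6, 26.4], array(354.))]
stand top [(0.7, [352.3, 254.9, 47.3, 42.5], array(1388.)), (0.65, [377.4, 208.4, 39.3, 32.8], array(856.)), (0.18, [200.5, 83.8, 30.8, 57.2], array(1623.))]
stand scene [(0.98, [154.4, 146.8, 30.0, 31.6], array(747.)), (0.94, [181.4, 124.0, 33.3, 38.3], array(802.))]
cam top [(0.69, [205.5, 171.7, 23.0, 17.4], array(463.))]
cam scene [(0.7, [272.2, 198.4, 20.8, 17.8], array(263.))]
```

View pics/c1.png

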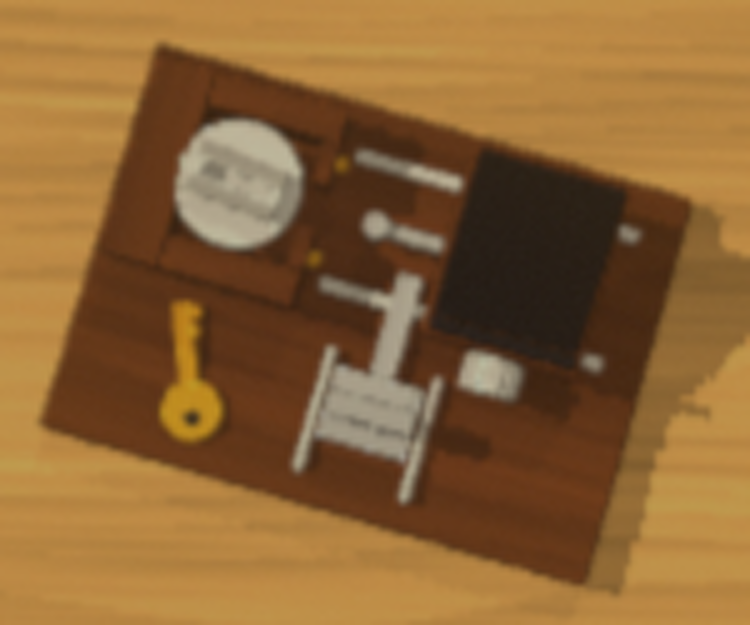

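View pics/c2.png

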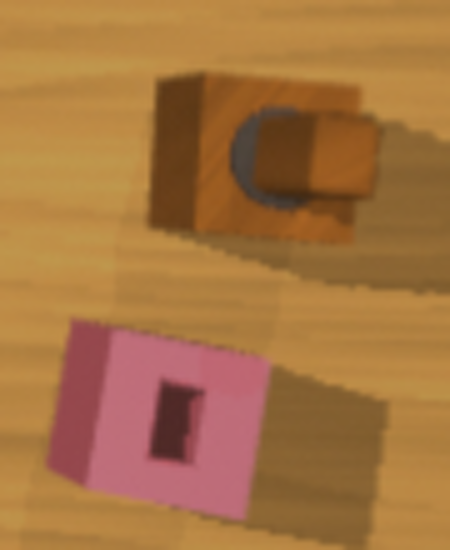

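The station and the stand both show clearly. I'll fit their poses from corners at known heights.

```bash
cat >> h.py <<'E'
def rigid2(A,B):
    A=np.array(A,float);B=np.array(B,float);a=A.mean(0);b=B.mean(0)
    H=(A-a).T@(B-b); th=np.arctan2(H[0,1]-H[1,0],H[0,0]+H[1,1]); c,s=np.cos(th),np.sin(th); R=np.array([[c,-s],[s,c]])
    t=b-R@a; return th,t,np.linalg.norm(A@R.T+t-B,axis=1)
E
python3 - <<'E'
from h import *
px=np.array([[40,425],[158,45],[692,203],[585,585]])/5+[170,145]-0.4
P=at_z("top",px,.018); print(P.round(4))
print(rigid2([[-.14,.13],[.06,.13],[.06,-.15],[-.14,-.15]],P[:,:2]))
px=np.array([[205,72],[360,85],[352,243],[195,232]])/5+[345,195]-0.4
P=at_z("top",px,.075); print(P.round(4), P.mean(0))
h=.0375
print(rigid2([[h,h],[h,-h],[-h,-h],[-h,h]],P[:,:2]))
# disc
px=np.array([[241,184]])/5+[170,145]-.4; print("disc",at_z("top",px,.064))
px=np.array([[316,112],[380,122],[374,200],[308,196]])/5+[345,195]-0.4
P=at_z("top",px,.159);print("handle top",P.round(4),P.mean(0).round(4), np.linalg.norm(P-np.roll(P,1,0),axis=1))
d=np.load("pics/top0_d.npy")
uv,X=cloud("top",d)
m=(X[:,2]>.14)&(X[:,2]<.17)&(uv[:,0]>380)&(uv[:,0]<430)&(uv[:,1]>205)&(uv[:,1]<245)
print(m.sum(),X[m].mean(0),X[m].min(0),X[m].max(0))
E
```

```text
[[ 0.4649  0.1846  0.018 ]
 [ 0.6552  0.1348  0.018 ]
 [ 0.5843 -0.1335  0.018 ]
 [ 0.395  -0.0844  0.018 ]]
(np.float64(-0.25580784988818345), array([0.56608478, 0.02492165]), array([0.00202113, 0.00192405, 0.00264636, 0.00230992]))
[[ 0.5274 -0.3095  0.075 ]
 [ 0.5235 -0.3831  0.075 ]
 [ 0.4495 -0.3789  0.075 ]
 [ 0.4525 -0.3048  0.075 ]] [ 0.48821172 -0.34405019  0.075     ]
(np.float64(-0.053663478994399695), array([ 0.48821172, -0.34405019]), array([0.00088349, 0.00044459, 0.00094432, 0.00031489]))
disc [[0.58148483 0.08728444 0.064     ]]
handle top [[ 0.5065 -0.3303  0.159 ]
 [ 0.503  -0.3582  0.159 ]
 [ 0.4695 -0.3553  0.159 ]
 [ 0.4704 -0.3267  0.159 ]] [ 0.4873 -0.3426  0.159 ] [0.03623369 0.02804053 0.0335949  0.02861419]
265 [ 0.48837073 -0.34128726  0.15556811] [ 0.47039473 -0.35852136  0.14004766] [ 0.50713216 -0.32809011  0.16260624]
```

Station ≈ (0.566, 0.025) at yaw −0.256, and the stand ≈ (0.488, −0.344) at yaw −0.054. The tool already lines up with the station's axes. I'll move over the station for a closer wrist view, closing the gripper on the way.

```bash
python3 -m crank '[[0.15,-0.015,-0.136,0,0,0,1],[0.15,-0.015,-0.136,0,0,0,1],[0.15,-0.015,-0.136,0,0,0,1],[0.15,-0.015,-0.136,0,0,0,1],[0.15,-0.015,-0.136,0,0,0,1],[0.15,-0.015,-0.136,0,0,0,1],[0.15,-0.015,-0.136,0,0,0,1],[0.15,-0.015,-0.136,0,0,0,1],[0.15,-0.015,-0.136,0,0,0,1],[0.15,-0.015,-0.136,0,0,0,1],[0,0,0,0,0,0,1],[0,0,0,0,0,0,1]]'; python3 - <<'E'
from h import *
s,p,d=shot("wrist","w1"); print(s["t"],s["tool_pos"],s["opening"],s["qpos"])
crop("w1",0,0,512,384,1.5,"w1b")
for nm in ["lock_tab","carriage","cam","padlock_key"]:
    r=models.trace("wrist",nm); print(nm,[(round(a["conf"],2),a["rect"]) for a in r[:3]])
E
```

```text
t: 2.2
tool_pos: [0.471, 0.0224, 0.2502]
eef_rot: [[0.967, -0.001, 0.256], [-0.256, 0.0, 0.967], [-0.001, -1.0, 0.0]]
force: [0.2, 0.7, 0.7]
opening: 0.0005
2.2 [0.47103312 0.02235803 0.25024185] 0.0005434790168948677 [-3.03716487e-02  8.97471221e-02  1.66673807e+00  1.93877893e-04
  1.38562016e+00 -1.34200518e+00]
lock_tab [(0.92, [238.7, 167.6, 33.0, 56.3])]
carriage [(0.78, [193.7, 190.7, 54.1, 77.9])]
cam [(0.77, [295.8, 219.2, 44.8, 36.0]), (0.44, [239.3, 163.8, 31.9, 56.9]), (0.2, [76.8, 322.4, 53.1, 34.8])]
padlock_key [(0.87, [305.4, 151.1, 21.3, 38.7])]
```

View pics/w1b.png

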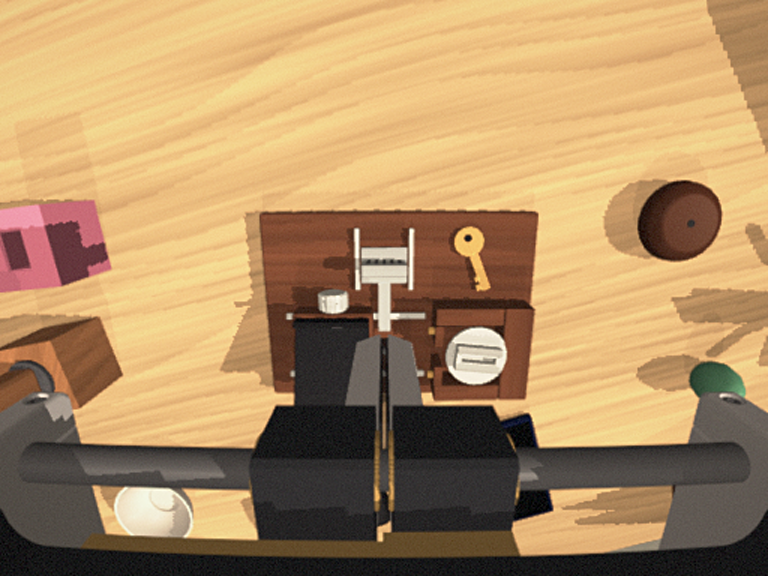

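The wrist view shows the lock slide plate/tab at about (256,176) native, its bar running to the carriage, the knob at (222,200) and the disc at (317,237). Next I'll find the tab top from depth in the station frame.

```bash
cat >> h.py <<'E'
TH=-0.256; O=np.array([0.566,0.025])
def toS(X):
    c,s=np.cos(TH),np.sin(TH); X=np.atleast_2d(X); q=(X[:,:2]-O)@np.array([[c,-s],[s,c]]); return np.c_[q,X[:,2:]]
def toW(Y):
    c,s=np.cos(TH),np.sin(TH); Y=np.atleast_2d(Y); q=Y[:,:2]@np.array([[c,s],[-s,c]])+O; return np.c_[q,Y[:,2:]]
E
python3 - <<'E'
from h import *
s=dict(np.load("pics/w1_s.npz")); d=np.load("pics/w1_d.npy")
uv,X=cloud("wrist",d,s); Y=toS(X)*1000
for u in (256,262,248):
  print(u,[(int(v),Y[(uv[:,0]==u)&(uv[:,1]==v)].round(0).tolist()[0]) for v in range(140,218,3)])
px=np.array([[262,213],[537,213],[526,399],[276,390]])/1.5
print("plate corners",toS(at_z("wrist",px[:2],.018,s))*1000)
print("disc",toS(at_z("wrist",np.array([[476,355]])/1.5,.064,s))*1000)
m=(Y[:,2]>45)&(Y[:,2]<58)&(Y[:,0]<-55)&(Y[:,0]>-140)&(abs(Y[:,1])<60); print("tab top",m.sum(),Y[m].min(0),Y[m].max(0),Y[m].mean(0))
dt=np.load("pics/top0_d.npy"); uv,X=cloud("top",dt); Y=toS(X)*1000
m=(Y[:,2]>45)&(Y[:,2]<58)&(Y[:,0]<-55)&(Y[:,0]>-140)&(abs(Y[:,1])<60); print("tab top",m.sum(),Y[m].min(0),Y[m].max(0),Y[m].mean(0))
E
cd pics; python3 - <<'E'
import cv2
im=cv2.imread("w1.png")[130:280,160:370]; cv2.imwrite("w1c.png",cv2.resize(im,None,fx=3.8,fy=3.8,interpolation=cv2.INTER_CUBIC))
E
```

```text
256 [(140, [-140.0, -26.0, 7.0]), (143, [-137.0, -26.0, 17.0]), (146, [-132.0, -26.0, 18.0]), (149, [-128.0, -27.0, 18.0]), (152, [-123.0, -27.0, 17.0]), (155, [-119.0, -27.0, 15.0]), (158, [-114.0, -27.0, 18.0]), (161, [-110.0, -27.0, 18.0]), (164, [-105.0, -27.0, 18.0]), (167, [-102.0, -27.0, 27.0]), (170, [-98.0, -27.0, 26.0]), (173, [-94.0, -27.0, 33.0]), (176, [-93.0, -27.0, 48.0]), (179, [-89.0, -27.0, 51.0]), (182, [-85.0, -27.0, 51.0]), (185, [-74.0, -27.0, 24.0]), (188, [-70.0, -27.0, 25.0]), (191, [-65.0, -27.0, 23.0]), (194, [-61.0, -27.0, 26.0]), (197, [-55.0, -27.0, 24.0]), (200, [-50.0, -27.0, 23.0]), (203, [-46.0, -27.0, 25.0]), (206, [-41.0, -27.0, 25.0]), (209, [-36.0, -27.0, 23.0]), (212, [-31.0, -27.0, 24.0]), (215, [-26.0, -27.0, 24.0])]
262 [(140, [-140.0, -17.0, 4.0]), (143, [-137.0, -18.0, 18.0]), (146, [-132.0, -18.0, 15.0]), (149, [-128.0, -18.0, 17.0]), (152, [-123.0, -18.0, 17.0]), (155, [-119.0, -18.0, 16.0]), (158, [-114.0, -18.0, 17.0]), (161, [-110.0, -18.0, 18.0]), (164, [-105.0, -18.0, 17.0]), (167, [-102.0, -18.0, 26.0]), (170, [-98.0, -18.0, 26.0]),
[... 922 characters left out ...]
70.0, -39.0, 25.0]), (191, [-63.0, -39.0, 17.0]), (194, [-58.0, -39.0, 17.0]), (197, [-53.0, -39.0, 17.0]), (200, [-49.0, -39.0, 18.0]), (203, [-44.0, -39.0, 17.0]), (206, [-43.0, -39.0, 30.0]), (209, [-42.0, -39.0, 43.0]), (212, [-39.0, -39.0, 47.0]), (215, [-35.0, -39.0, 48.0])]
plate corners [[-138.85110782 -147.15902876   18.        ]
 [-138.11148723  125.23590294   18.        ]]
disc [[-6.69144794 61.82313932 64.        ]]
tab top 291 [-94.48193888 -49.24647549  45.69256685] [-81.67553017  -5.39013682  53.34715311] [-88.05834795 -27.38234812  50.80096006]
tab top 95 [-92.87865115 -45.43301543  45.98292933] [-80.46883633  -2.41611197  57.94755163] [-86.54590818 -24.16003494  50.89372072]
```

View pics/w1c.png

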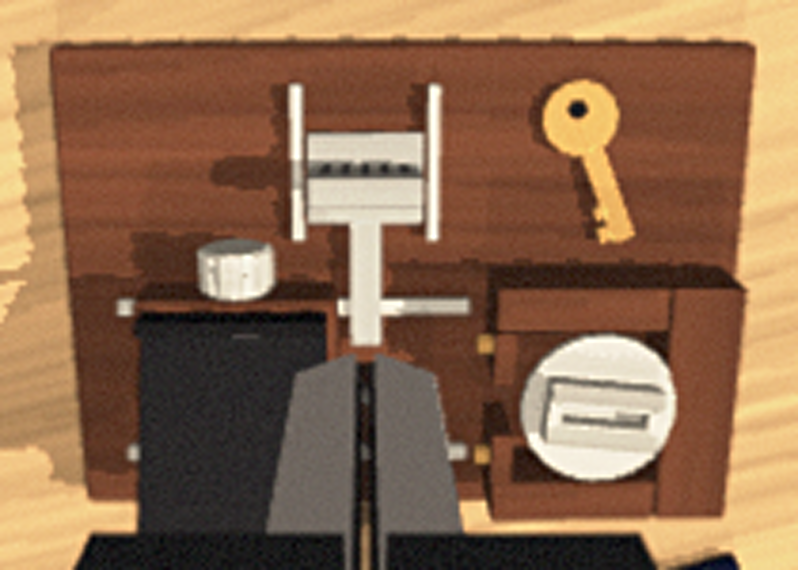

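The tab top is at station x −94 to −82, y −49 to −5. I'll lower the closed fingers just behind it (+x side), then push it to −x.

```bash
python3 -m crank '[[0.083,0.16,0,0,0,0,1],[0,0.2,0,0,0,0,1],[0,0.16,0,0,0,0,1],[0,0.1,0,0,0,0,1],[0,0,0,0,0,0,1]]'; python3 - <<'E'
from h import *
s,p,d=shot("wrist","w2"); print(s["tool_pos"],toS(s["tool_pos"])*1000,s["force"])
im=p[130:280,160:370,::-1]; cv2.imwrite("pics/w2c.png",cv2.resize(im,None,fx=3.8,fy=3.8,interpolation=cv2.INTER_CUBIC))
E
```

```text
t: 3.08
tool_pos: [0.4943, 0.0163, 0.0631]
eef_rot: [[0.967, -0.004, 0.255], [-0.255, 0.0, 0.967], [-0.003, -1.0, -0.001]]
force: [0.6, -0.3, 0.2]
opening: 0.0002
[0.49429227 0.01625016 0.06306953] [[-67.1552462  -26.62200913  63.06953438]] [ 0.56129684 -0.33756338  0.15841036]
```

View pics/w2c.png

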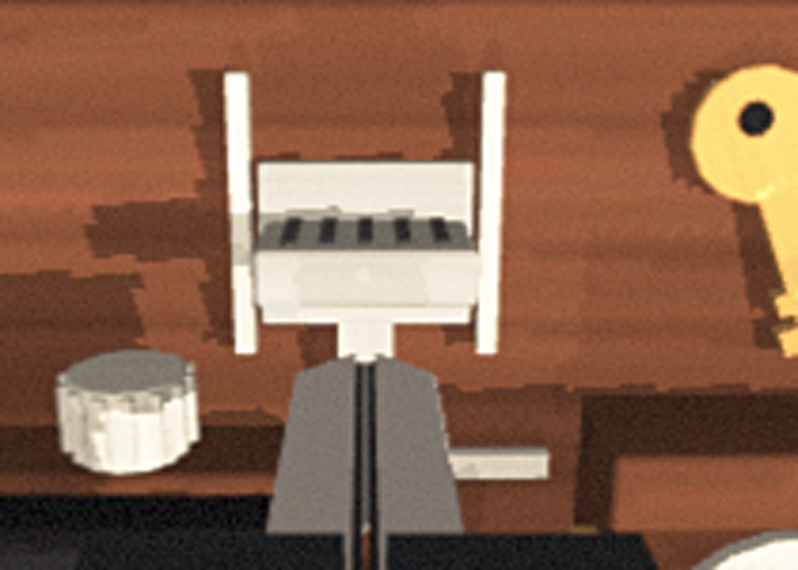

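The fingers hang centred just behind the tab (tab top edge near crop (365,300)). Now descend and push −x.

```bash
python3 -m crank '[[0,0.1,0,0,0,0,1],[0,0,0,0,0,0,1],[-0.03,0,0,0,0,0,1],[-0.03,0,0,0,0,0,1],[-0.03,0,0,0,0,0,1],[-0.03,0,0,0,0,0,1],[0,0,0,0,0,0,1]]'; python3 - <<'E'
from h import *
s,p,d=shot("wrist","w3"); print(s["tool_pos"],toS(s["tool_pos"])*1000,s["force"])
im=p[100:280,130:380,::-1]; cv2.imwrite("pics/w3c.png",cv2.resize(im,None,fx=3.2,fy=3.2,interpolation=cv2.INTER_CUBIC))
E
```

```text
t: 4.0
tool_pos: [0.4599, 0.0251, 0.0345]
eef_rot: [[0.967, -0.001, 0.256], [-0.256, 0.0, 0.967], [-0.001, -1.0, -0.0]]
force: [-0.7, -1.3, 0.6]
opening: 0.0004
[0.45985996 0.02514873 0.03450405] [[-102.71866249  -26.73214636   34.50404602]] [-0.68138881 -1.26421677  0.60233617]
```

View pics/w3c.png

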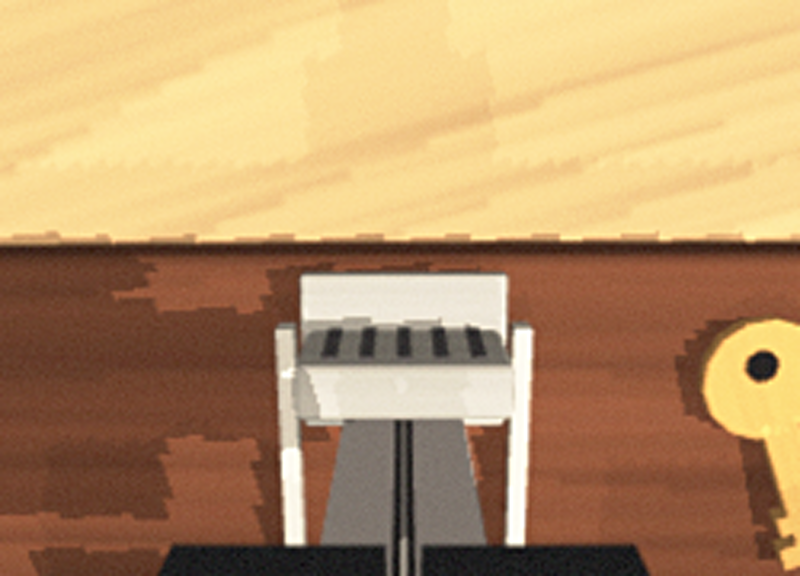

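The slide is moving out but I felt no stop. Push further until resistance.

```bash
python3 -m crank '[[-0.02,0,0,0,0,0,1],[0,0,0,0,0,0,1],[0,0,0,0,0,0,1]]'; python3 -m crank '[[-0.015,0,0,0,0,0,1],[0,0,0,0,0,0,1]]'; python3 - <<'E'
from h import *
s,p,d=shot("wrist","w4"); print(toS(s["tool_pos"])*1000,s["force"])
uv,X=cloud("wrist",d,s);Y=toS(X)*1000
m=(Y[:,2]>46)&(Y[:,2]<58)&(Y[:,0]<-95)&(Y[:,0]>-160)&(abs(Y[:,1]+27)<30); print(m.sum(),Y[m].min(0),Y[m].max(0),Y[m].mean(0))
E
```

```text
t: 4.42
tool_pos: [0.4589, 0.0255, 0.035]
eef_rot: [[0.967, 0.01, 0.256], [-0.256, -0.001, 0.967], [0.01, -1.0, 0.001]]
force: [28.1, -7.8, -19.7]
opening: 0.0002
t: 4.68
tool_pos: [0.4585, 0.0259, 0.0359]
eef_rot: [[0.966, 0.02, 0.256], [-0.256, -0.003, 0.967], [0.02, -1.0, 0.002]]
force: [53.3, -15.2, -37.6]
opening: 0.0004
[[-104.26181556  -26.37324565   35.91268104]] [ 53.34965311 -15.1584351  -37.60017078]
1513 [-126.54276654  -49.08010675   46.01951432] [-111.80065316   -5.1142885    57.99883062] [-119.67576391  -27.02791751   51.20091557]
```

The slide is hard against its stop: the tab centre moved −88 → −120. Back off and lift.

```bash
python3 -m crank '[[0.08,0,0,0,0,0,1],[0,-0.1,0,0,0,0,1],[0,-0.2,0,0,0,0,1],[0,-0.15,0,0,0,0,1],[0,0,0,0,0,0,1]]'; python3 - <<'E'
from h import *
s,p,d=shot("wrist","w5"); S=toS(s["tool_pos"])[0]; print(S*1000,s["force"])
print("units x,z to (0,-150):",(0-S[0])/.3,(-.150-S[1])/.3)
p,dt=optics.snapshot("top"); uv,X=cloud("top",dt);Y=toS(X)*1000
crop("w5",0,0,512,384,1.5,"w5b")
E
```

```text
t: 5.35
tool_pos: [0.4748, 0.0214, 0.1722]
eef_rot: [[0.967, 0.005, 0.256], [-0.256, -0.0, 0.967], [0.005, -1.0, 0.001]]
force: [0.1, 0.3, -0.3]
opening: 0.0007
[-87.28660703 -26.52257016 172.22581703] [ 0.13214684  0.34207454 -0.28176384]
units x,z to (0,-150): 0.29095535676243894 -0.411591432809533
```

View pics/w5b.png

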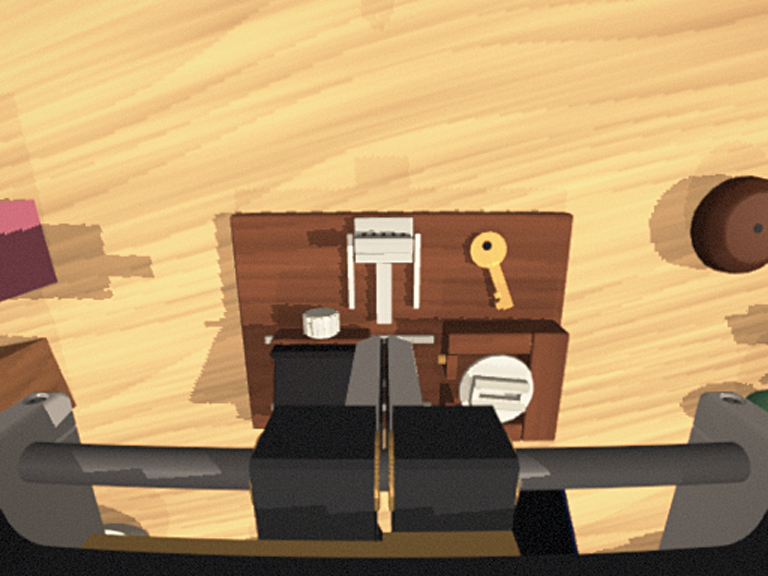

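The slide is out and the bar is clear of the path. Move behind the carriage.

```bash
python3 -m crank '[[0.1,0,-0.14,0,0,0,1],[0.1,0,-0.14,0,0,0,1],[0.09,0,-0.14,0,0,0,1],[0,0.15,0,0,0,0,1],[0,0.15,0,0,0,0,1],[0,0,0,0,0,0,1]]'; python3 - <<'E'
from h import *
s,p,d=shot("wrist","w6"); S=toS(s["tool_pos"])[0]; print(S*1000,s["force"])
uv,X=cloud("wrist",d,s);Y=toS(X)*1000
m=(Y[:,2]>25)&(Y[:,2]<48)&(abs(Y[:,0])<40)&(Y[:,1]>-135)&(Y[:,1]<-80); print("rear-face pts",m.sum(),np.percentile(Y[m][:,1],[2,20,50]) if m.sum() else "")
crop("w6",0,0,512,384,1.5,"w6b")
s2,p,d=shot("scene","s6"); crop("s6",200,140,140,110,5,"s6b")
E
```

```text
t: 6.2
tool_pos: [0.5231, -0.122, 0.0755]
eef_rot: [[0.967, -0.008, 0.256], [-0.256, 0.003, 0.967], [-0.008, -1.0, 0.0]]
force: [-0.4, 0.1, 1.5]
opening: 0.0006
[  -4.28960477 -153.02530283   75.48172984] [-0.37981442  0.11576667  1.48730164]
rear-face pts 505 [-118.11874756 -117.9757017  -117.85845555]
```

View pics/w6b.png

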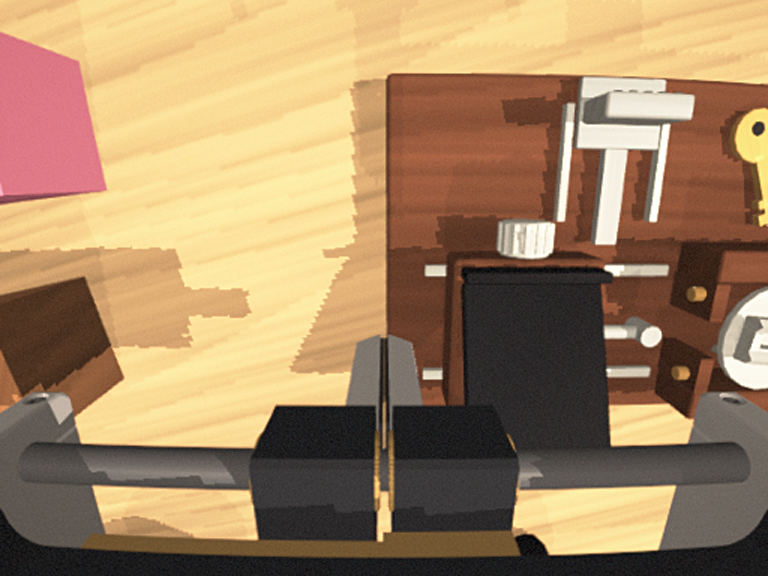

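View pics/s6b.png

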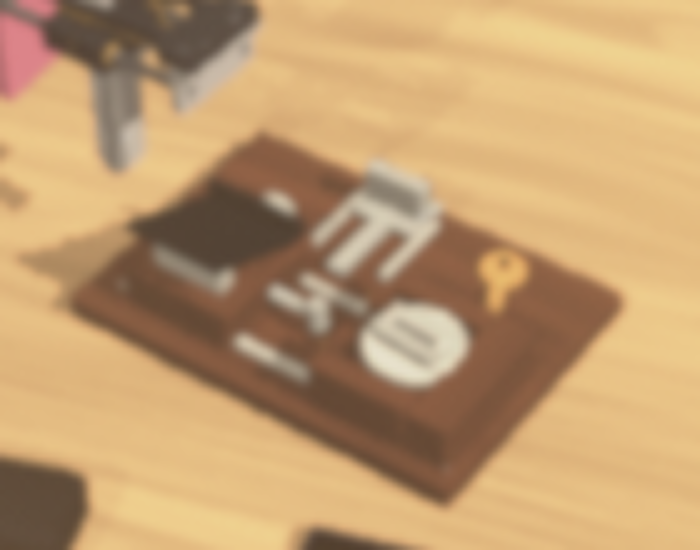

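The closed fingers are behind the carriage, with the rear face at about y −118 in my frame. Descend and push +y in steps, watching the force.

```bash
python3 -m crank '[[0.013,0.15,0,0,0,0,1],[0,0,0,0,0,0,1],[0,0,0.04,0,0,0,1],[0,0,0.04,0,0,0,1],[0,0,0.03,0,0,0,1],[0,0,0.03,0,0,0,1],[0,0,0.03,0,0,0,1],[0,0,0.03,0,0,0,1],[0,0,0,0,0,0,1]]'; python3 - <<'E'
from h import *
s,p,d=shot("wrist","w7"); S=toS(s["tool_pos"])[0]; print(S*1000,s["force"], (np.array(s["eef_rot"]).T@s["force"]).round(1))
crop("w7",120,0,380,330,2,"w7b")
E
```

```text
t: 7.42
tool_pos: [0.5446, -0.0648, 0.0343]
eef_rot: [[0.967, -0.0, 0.255], [-0.255, 0.0, 0.967], [-0.001, -1.0, 0.0]]
force: [-0.6, 0.0, 0.6]
opening: 0.0008
[  2.06000394 -92.26409069  34.25816731] [-0.64738252  0.01048041  0.62879648] [-0.6 -0.6 -0.2]
```

View pics/w7b.png

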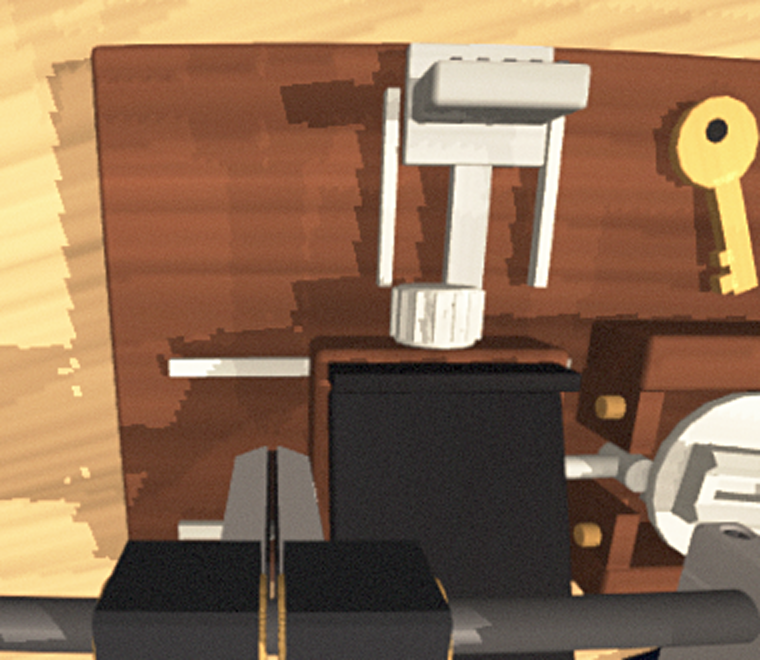

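The carriage follows freely, and its bolt head is reaching the disc's mouth. The pins at crop (610,407) are still a little ahead. Small steps now.

```bash
python3 -m crank '[[0,0,0.016,0,0,0,1],[0,0,0.016,0,0,0,1],[0,0,0,0,0,0,1]]'; python3 -m crank '[[0,0,0.01,0,0,0,1],[0,0,0,0,0,0,1]]';  python3 - <<'E'
from h import *
s,p,d=shot("wrist","w8"); S=toS(s["tool_pos"])[0]; print(S*1000,s["force"], (np.array(s["eef_rot"]).T@s["force"]).round(1))
crop("w8",120,0,380,330,2,"w8b")
E
```

```text
t: 7.85
tool_pos: [0.5472, -0.0559, 0.0344]
eef_rot: [[0.967, -0.0, 0.256], [-0.256, 0.0, 0.967], [-0.0, -1.0, 0.0]]
force: [-0.6, -0.7, 0.5]
opening: 0.0002
t: 8.1
tool_pos: [0.548, -0.0532, 0.0345]
eef_rot: [[0.967, 0.0, 0.256], [-0.256, 0.0, 0.967], [0.0, -1.0, 0.0]]
force: [0.1, 0.2, -0.2]
opening: 0.0003
[  2.35811886 -80.21127693  34.46639106] [ 0.13461989  0.24834897 -0.20930985] [0.1 0.2 0.3]
```

View pics/w8b.png

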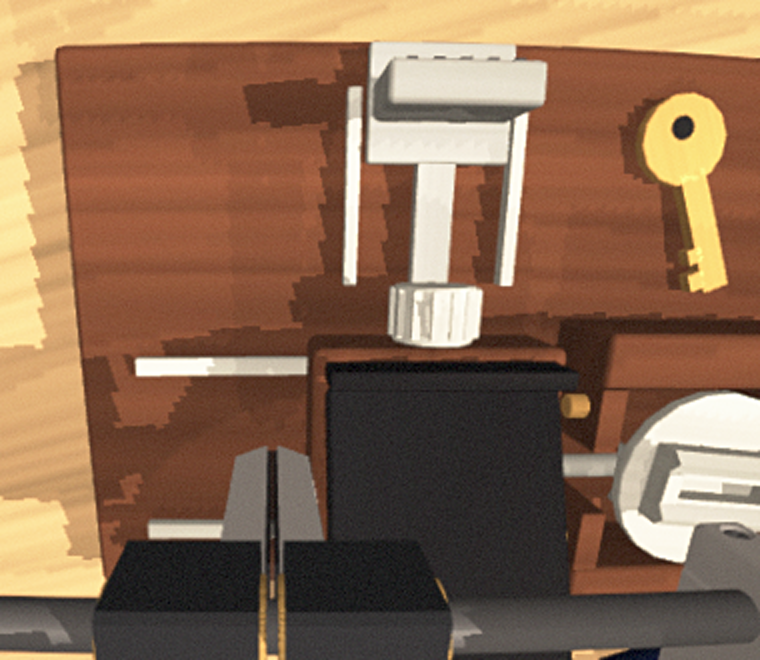

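The carriage is close to the pins. Continue in ~2 mm steps.

```bash
python3 -m crank '[[0,0,0.008,0,0,0,1],[0,0,0,0,0,0,1]]' | grep -E "force|tool_pos"; python3 -m crank '[[0,0,0.008,0,0,0,1],[0,0,0,0,0,0,1]]'| grep -E "force|tool_pos"
```

```text
tool_pos: [0.5486, -0.051, 0.0345]
force: [-0.7, -0.1, 0.6]
tool_pos: [0.5492, -0.0486, 0.0345]
force: [0.2, -0.1, 0.2]
```

```bash
python3 -m crank '[[0,0,0.006,0,0,0,1],[0,0,0,0,0,0,1]]' | grep -E "force|tool_pos"; python3 - <<'E'
from h import *
s,p,d=shot("wrist","w9"); S=toS(s["tool_pos"])[0]; print(S*1000)
crop("w9",120,0,380,330,2,"w9b")
E
```

```text
tool_pos: [0.5495, -0.0472, 0.0345]
force: [-0.9, -4.3, 1.3]
[  2.367587   -74.03695095  34.4758988 ]
```

View pics/w9b.png

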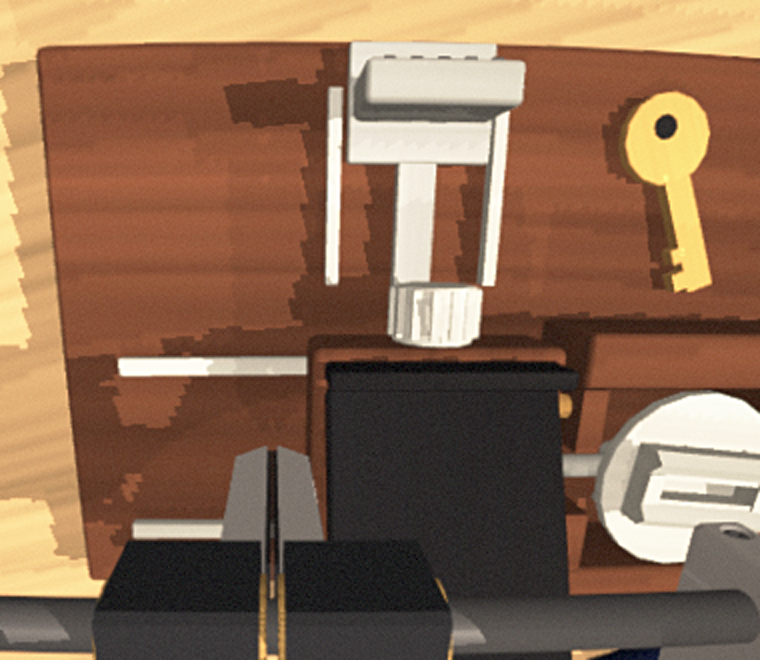

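The force rose to 4.3 N: the carriage is on the pins. One more small nudge, then retract.

```bash
python3 -m crank '[[0,0,0.005,0,0,0,1],[0,0,0,0,0,0,1]]' | grep -E "force|tool_pos"; python3 -m crank '[[0,0,-0.1,0,0,0,1],[0,-0.1,0,0,0,0,1],[0,-0.2,0,0,0,0,1],[0,-0.2,0,0,0,0,0],[0,-0.2,0,0,0,0,0],[0,0,0,0,0,0,0]]'; python3 - <<'E'
from h import *
s,p,d=shot("wrist","w10"); S=toS(s["tool_pos"])[0]; print(S*1000,s["opening"])
uv,X=cloud("wrist",d,s);Y=toS(X)*1000
m=(Y[:,2]>25)&(Y[:,2]<48)&(abs(Y[:,0])<40)&(Y[:,1]>-100)&(Y[:,1]<-20)&(uv[:,1]<230); print("rear-face",m.sum(),np.percentile(Y[m][:,1],[2,20,50]) if m.sum() else "")
crop("w10",0,0,512,384,1.5,"w10b")
E
```

```text
tool_pos: [0.5499, -0.0459, 0.0345]
force: [-1.9, -5.1, 1.0]
t: 9.95
tool_pos: [0.5437, -0.0745, 0.249]
eef_rot: [[0.967, 0.008, 0.256], [-0.256, -0.001, 0.967], [0.008, -1.0, 0.001]]
force: [0.4, -0.1, -0.1]
opening: 0.0271
[   3.60798272 -101.87182324  249.02406689] 0.02706509996285039
rear-face 126 [-64.67000691 -64.56724372 -64.46141382]
```

View pics/w10b.png

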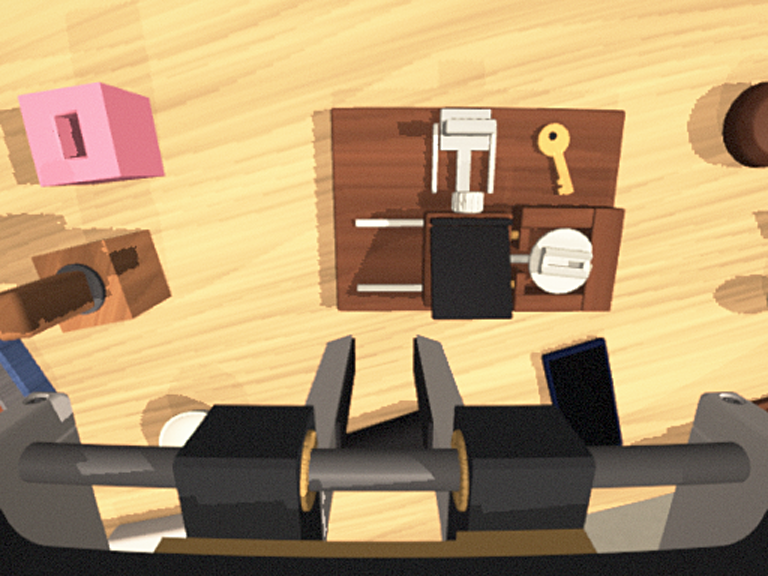

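The carriage rear face is now at −64.5, so it travelled to the pins, and the bolt is in the disc. On to the driver: the brown stand with the driver, not the pink one. First a look pose short of it.

```bash
python3 -m crank '[[-0.04,-0.02,-0.196,0,0,0,0],[-0.04,-0.02,-0.196,0,0,0,0],[-0.04,-0.02,-0.196,0,0,0,0],[-0.04,-0.02,-0.196,0,0,0,0],[-0.04,-0.02,-0.196,0,0,0,0],[0,0,0,0,-0.048,0,0],[0,0,0,0,-0.049,0,0],[0,0,0,0,0,0,0],[0,0,0,0,0,0,0]]'; python3 - <<'E'
from h import *
s,p,d=shot("wrist","w11"); print(s["tool_pos"],s["qpos"])
crop("w11",0,0,512,384,1.5,"w11b"); crop("w11",190,110,150,150,5,"w11c")
uv,X=cloud("wrist",d,s)
m=(X[:,2]>.150)&(X[:,2]<.17)&(abs(X[:,0]-.488)<.05)&(abs(X[:,1]+.344)<.05); print("handle top",m.sum(),X[m].min(0),X[m].max(0),X[m].mean(0)); 
print(uv[m].min(0),uv[m].max(0))
r=cv2.minAreaRect((X[m][:,:2]*1000).astype(np.float32)); print(r)
m=(X[:,2]>.068)&(X[:,2]<.080)&(abs(X[:,0]-.488)<.06)&(abs(X[:,1]+.344)<.06); r=cv2.minAreaRect((X[m][:,:2]*1000).astype(np.float32)); print("stand",m.sum(),r,X[m].min(0),X[m].max(0))
E
```

```text
t: 11.12
tool_pos: [0.4091, -0.3431, 0.2736]
eef_rot: [[0.998, -0.001, 0.058], [-0.058, 0.001, 0.998], [-0.001, -1.0, 0.001]]
force: [-0.4, -0.6, 0.2]
opening: 0.0941
[ 0.40906964 -0.34311029  0.27357206] [-7.66613265e-01  2.20908297e-01  1.46240068e+00  1.54325637e-04
  1.45966434e+00 -2.27986963e+00]
handle top 692 [ 0.46842451 -0.36284664  0.15001629] [ 0.50548001 -0.33117728  0.16043656] [ 0.48490349 -0.34663058  0.15737064]
[244 240] [269 269]
((486.7224426269531, -346.6575622558594), (29.949831008911133, 35.35646057128906), 83.03404235839844)
stand 1553 ((487.0276184082031, -346.86053466796875), (75.10214233398438, 75.41397094726562), 86.66888427734375) [ 0.44732823 -0.38588396  0.06855647] [ 0.52650177 -0.30760148  0.07999619]
```

View pics/w11b.png

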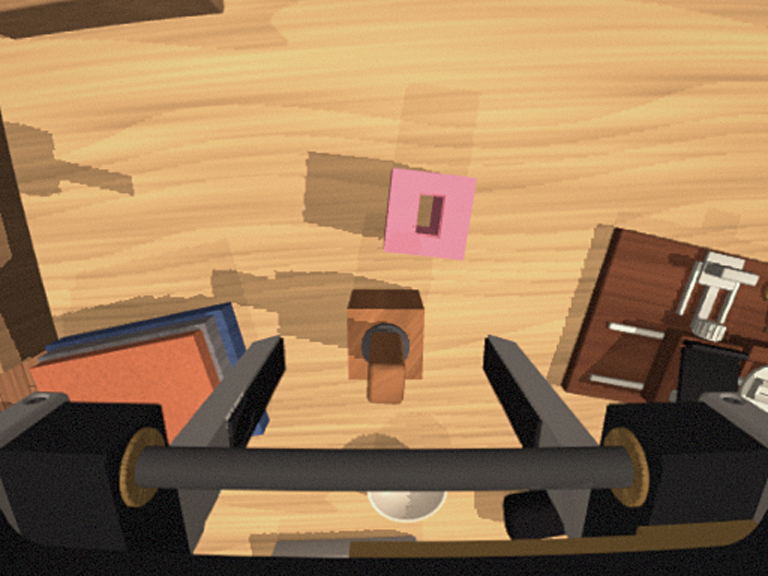

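View pics/w11c.png

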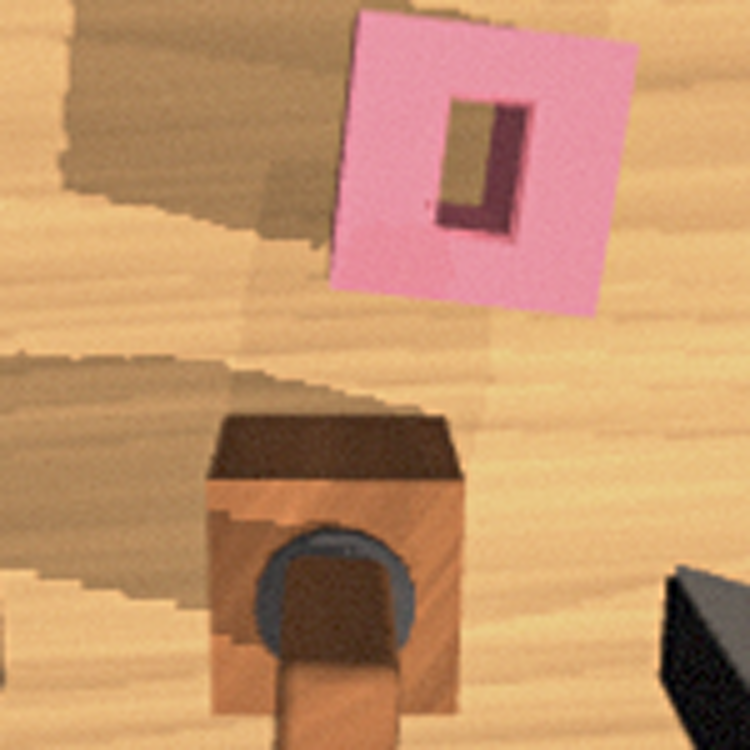

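Two stand candidates: brown at native (257,222), holding the driver, and pink at (287,143), empty. The brown one fits (wooden, driver in it), and the crop confirms it. The blade/handle long side lies along tool x, so the jaws close on the 30 mm flats. Move over and descend.

```bash
python3 -m crank '[[0.129,0,0.002,0,0,0,0],[0.129,0,0.002,0,0,0,0],[0,0.1,0,0,0,0,0],[0,0.1,0,0,0,0,0],[0,0,0,0,0,0,0]]'; python3 - <<'E'
from h import *
s,p,d=shot("wrist","w12"); print(s["tool_pos"])
crop("w12",0,0,512,384,1.5,"w12b")
uv,X=cloud("wrist",d,s)
R=np.array(s["eef_rot"]); T=(X-s["tool_pos"])@R*1000
m=(X[:,2]>.154)&(X[:,2]<.165)&(abs(T[:,0])<60)&(abs(T[:,2])<30); print(m.sum(),T[m].min(0),T[m].max(0))
E
```

```text
t: 11.8
tool_pos: [0.4858, -0.3458, 0.2124]
eef_rot: [[0.998, -0.003, 0.056], [-0.056, 0.003, 0.998], [-0.003, -1.0, 0.002]]
force: [-0.8, 0.2, 0.2]
opening: 0.0942
[ 0.48584353 -0.3458054   0.21239639]
1160 [-16.55779452  52.25114009 -15.71607804] [18.74953814 58.39361571 14.33496412]
```

View pics/w12b.png

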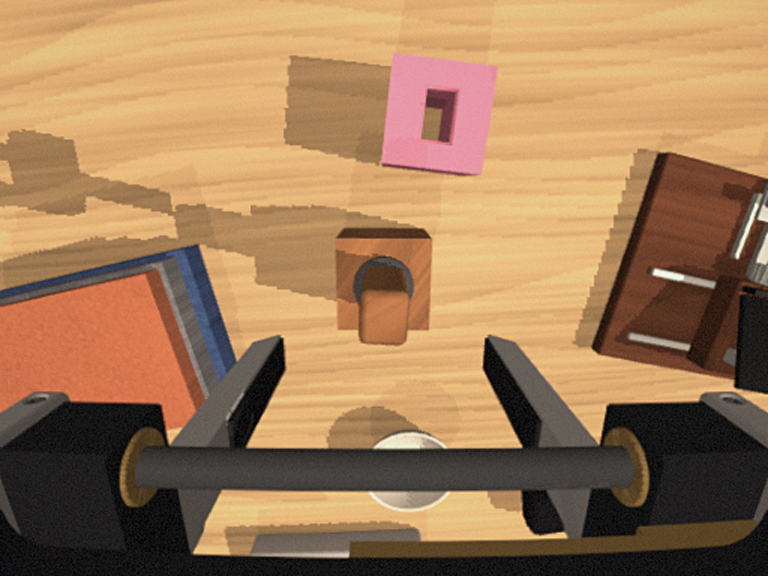

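The handle is centred between the fingers to about 1 mm. Descend and grip.

```bash
python3 -m crank '[[0.003,0.15,-0.002,0,0,0,0],[0,0.15,0,0,0,0,0],[0,0.055,0,0,0,0,0],[0,0,0,0,0,0,0],[0,0,0,0,0,0,1],[0,0,0,0,0,0,1],[0,0,0,0,0,0,1],[0,0,0,0,0,0,1],[0,0,0,0,0,0,1],[0,0,0,0,0,0,1],[0,0,0,0,0,0,1],[0,0,0,0,0,0,1],[0,0,0,0,0,0,1],[0,0,0,0,0,0,1]]'
```

```text
t: 13.6
tool_pos: [0.4872, -0.3471, 0.1079]
eef_rot: [[0.998, -0.0, 0.056], [-0.056, 0.0, 0.998], [-0.0, -1.0, 0.0]]
force: [-0.4, 0.6, 0.0]
opening: 0.0299
```

Gripped (opening 29.9 mm). Lift straight up and check it came along. Meanwhile, estimate the disc position from the earlier wrist shot.

```bash
python3 -m crank '[[0,-0.1,0,0,0,0,1],[0,-0.18,0,0,0,0,1],[0,-0.18,0,0,0,0,1],[0,-0.07,0,0,0,0,1],[0,0,0,0,0,0,1]]'; python3 - <<'E'
from h import *
s10=dict(np.load("pics/w10_s.npz")); d=np.load("pics/w10_d.npy"); uv,X=cloud("wrist",d,s10); Y=toS(X)*1000
m=(Y[:,2]>58)&(Y[:,2]<72)&(abs(Y[:,0])<50)&(Y[:,1]>20)&(Y[:,1]<120); P=Y[m]; print(m.sum(),P.min(0),P.max(0)); 
print(cv2.minEnclosingCircle(P[:,:2].astype(np.float32)))
c=cv2.minEnclosingCircle((X[m][:,:2]*1000).astype(np.float32));print("world",c)
dt=np.load("pics/top0_d.npy"); uv,X=cloud("top",dt); Y=toS(X)*1000
m=(Y[:,2]>58)&(Y[:,2]<72)&(abs(Y[:,0])<50)&(Y[:,1]>20)&(Y[:,1]<120);print(m.sum(),cv2.minEnclosingCircle((X[m][:,:2]*1000).astype(np.float32)))
s,p,d=shot("wrist","w13"); crop("w13",0,0,512,384,1.5,"w13b"); print(s["tool_pos"],s["opening"])
crop("w10",330,130,100,90,7,"w10c")
E
```

```text
t: 14.22
tool_pos: [0.4875, -0.3474, 0.2681]
eef_rot: [[0.998, 0.002, 0.056], [-0.056, -0.002, 0.998], [0.002, -1.0, -0.002]]
force: [-0.1, 0.4, -3.1]
opening: 0.0304
466 [-14.54018841  41.27679388  58.01892458] [14.02979551 87.49319334 64.32292613]
((-0.3834800720214844, 64.38499450683594), 24.705034255981445)
world ((581.93212890625, 87.38382720947266), 24.705034255981445)
143 ((583.9429931640625, 90.72929382324219), 23.85187339782715)
[ 0.48752232 -0.34743135  0.26808788] 0.03037636402160945
```

View pics/w13b.png

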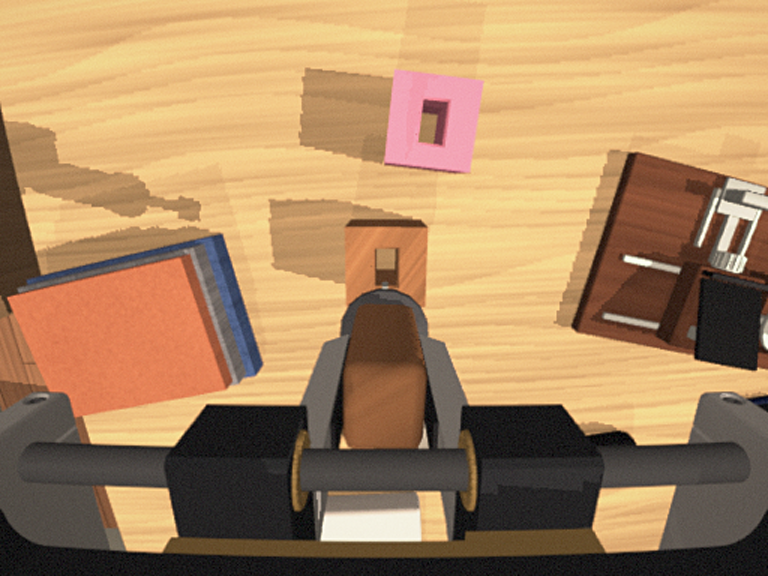

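View pics/w10c.png

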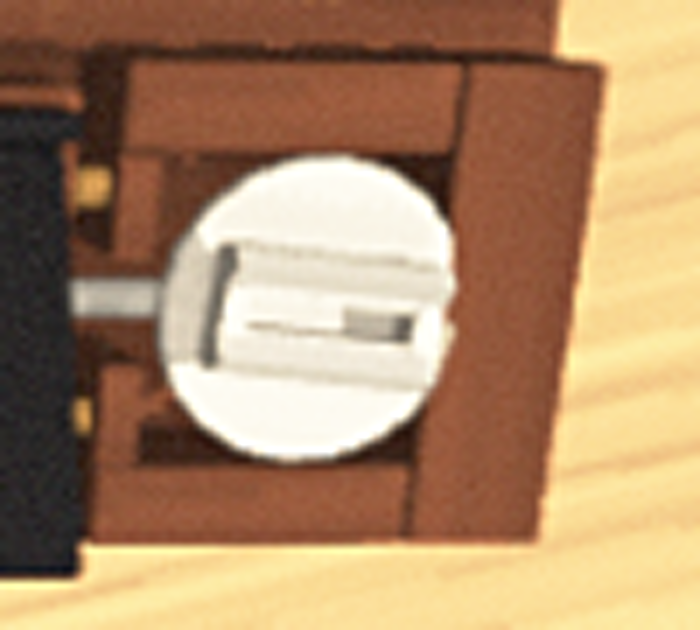

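The driver is lifted and the stand slot is empty. The slot in the disc shows a slight clockwise preset. I'll measure its angle and centre from w10.

```bash
python3 - <<'E'
from h import *
s=dict(np.load("pics/w10_s.npz"))
f=lambda q,z: toS(at_z("wrist",np.array(q)/7+[330,130]-.43,z,s))*1000
for q in ([[240,240],[445,268]],[[215,368],[425,388]]):
    P=f(q,.064); v=P[1]-P[0]; print("edge",P.round(1).tolist(),"cam=",np.arctan2(v[0],v[1]))
P=f([[232,245],[208,365]],.064); v=P[1]-P[0]; print("end",P.round(1).tolist(),np.arctan2(-v[1],v[0]))
P=f([[250,325],[345,335],[410,330]],.052);print(P)
# ellipse of disc
im=cv2.imread("pics/w10.png"); hsv=cv2.cvtColor(im,cv2.COLOR_BGR2HSV); m=((hsv[...,1]<60)&(hsv[...,2]>150)).astype(np.uint8); m[:, :352]=0; m[:,396:]=0; m[:150]=0; m[198:]=0
c=max(cv2.findContours(m,0,2)[0],key=cv2.contourArea)[:,0].astype(float)
P=(toS(at_z("wrist",c,.064,s))*1000)[:,:2].astype(np.float32); print(len(c),cv2.minEnclosingCircle(P),cv2.fitEllipse(P))
E
```

```text
edge [[-16.6, 43.3, 64.0], [-11.3, 84.4, 64.0]] cam= 0.12915308553628116
edge [[8.6, 40.9, 64.0], [12.7, 83.6, 64.0]] cam= 0.09493959359158587
end [[-15.7, 41.8, 64.0], [8.0, 39.5, 64.0]] 0.0982954511467264
[[ 2.56645952 51.91986822 52.        ]
 [ 4.60870945 71.6717969  52.        ]
 [ 3.56613409 84.99249394 52.        ]]
76 ((-2.4442384243011475, 58.43875503540039), 30.75243377685547) ((-2.77339506149292, 58.29320526123047), (57.30918884277344, 59.725975036621094), 96.07769775390625)
```

From depth and several cues, the disc centre is at station (0, ~66.7) → world (0.583, 0.0895), with the slot preset ≈ 0.11 rad. Turn the driver clockwise to the slot's line, then carry it over at height.

```bash
python3 -m crank '[[0,0,0,0,0.082,0,1],[0,0,0,0,0.082,0,1],[0,0,0,0,0.082,0,1],[0,0,0,0,0.082,0,1],[0,0,0,0,0.082,0,1],[0,0,0,0,0.082,0,1],[0,0,0,0,0.082,0,1],[0,0,0,0,0.082,0,1],[0,0,0,0,0.082,0,1],[0,0,0,0,0.082,0,1],[0,0,0,0,0.08,0,1],[0,0,0,0,0,0,1]]'; python3 - <<'E'
from h import *
s=observe(); R=np.array(s["eef_rot"]); print(s["opening"],s["qpos"][5],"yaw",np.arctan2(R[1,0],R[0,0]))
D=np.array([.5829,.0895,s["tool_pos"][2]])-s["tool_pos"]; print("units",R.T@D/.3)
E
```

```text
t: 15.78
tool_pos: [0.4869, -0.347, 0.2651]
eef_rot: [[-0.36, -0.002, 0.933], [-0.933, 0.002, -0.36], [-0.001, -1.0, -0.003]]
force: [-0.1, 0.8, -1.6]
opening: 0.03
0.029969890063164636 -0.31152454318533107 yaw -1.939597524466795
units [-1.47232804  0.00176895 -0.2261112 ]
```

```bash
python3 -m crank '[[-0.184,0,-0.028,0,0,0,1],[-0.184,0,-0.028,0,0,0,1],[-0.184,0,-0.028,0,0,0,1],[-0.184,0,-0.028,0,0,0,1],[-0.184,0,-0.028,0,0,0,1],[-0.184,0,-0.028,0,0,0,1],[-0.184,0,-0.028,0,0,0,1],[-0.184,0,-0.03,0,0,0,1],[0,0.1,0,0,0,0,1],[0,0.06,0,0,0,0,1],[0,0,0,0,0,0,1],[0,0,0,0,0,0,1]]'; python3 - <<'E'
from h import *
s,p,d=shot("wrist","w14"); R=np.array(s["eef_rot"]); print(s["opening"],s["qpos"],"yaw",np.arctan2(R[1,0],R[0,0]),toS(s["tool_pos"])*1000)
D=np.array([.5829,.0895,s["tool_pos"][2]])-s["tool_pos"]; print("units",R.T@D/.3)
crop("w14",0,0,512,384,1.5,"w14b")
s2,p,d=shot("scene","s14"); crop("s14",220,120,110,110,6,"s14b")
E
```

```text
t: 17.27
tool_pos: [0.5838, 0.089, 0.2195]
eef_rot: [[-0.36, 0.001, 0.933], [-0.933, 0.0, -0.36], [-0.0, -1.0, 0.001]]
force: [0.3, 0.4, -1.5]
opening: 0.0302
0.030168765503167324 [8.91834361e-02 3.80707340e-01 1.38056350e+00 1.27790679e-05
 1.37974149e+00 4.57416382e-01] yaw -1.9390316269155625 [[  1.06469476  66.39007278 219.5100172 ]]
units [-5.60197582e-04 -1.69299025e-06 -3.57755472e-03]
```

View pics/w14b.png

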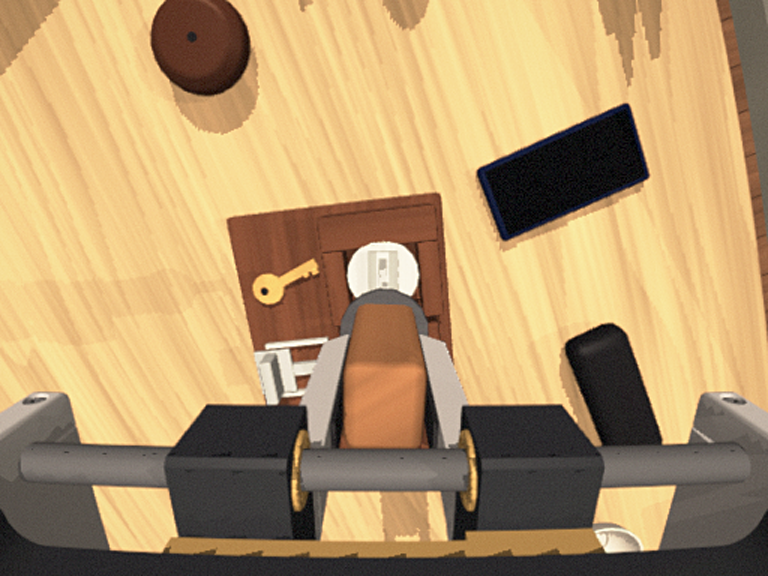

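View pics/s14b.png

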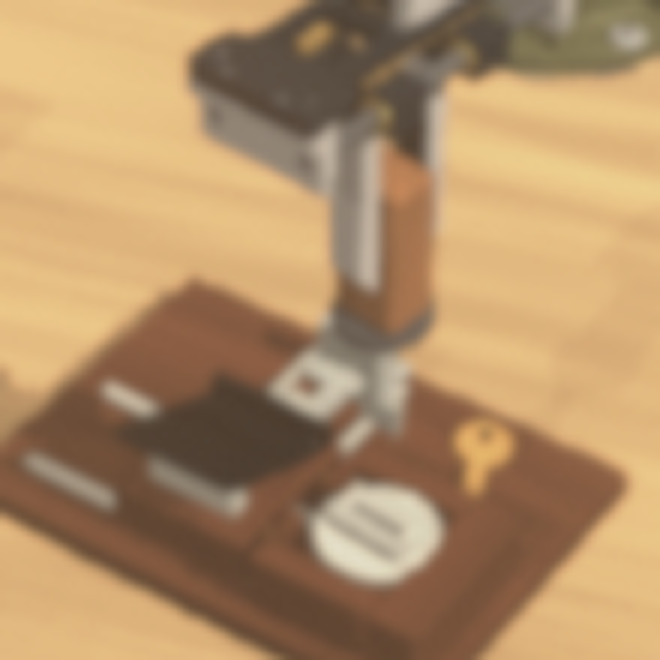

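The wrist view shows the slot upright in the image at (256,179) native, directly in line with the blade. The scene view shows the blade above the disc. A quick numeric check of the disc in tool coordinates, and of the tip in the scene.

```bash
python3 - <<'E'
from h import *
s=dict(np.load("pics/w14_s.npz")); d=np.load("pics/w14_d.npy"); uv,X=cloud("wrist",d,s); R=s["eef_rot"]; T=(X-s["tool_pos"])@R*1000; Y=toS(X)*1000
m=(X[:,2]>.058)&(X[:,2]<.072)&(abs(T[:,2])<35)&(T[:,0]<40)&(T[:,0]>-60)&(uv[:,1]<192)
P=T[m]; print(m.sum(),P.min(0),P.max(0),P.mean(0)); print(cv2.minAreaRect(P[:,[0,2]].astype(np.float32)))
tip=s["tool_pos"]-[0,0,.098]
b=np.array([R[:,0]*.012*k for k in (-1,0,1)])
print("pred tip scene px crop",(proj("scene",tip+b)-[220,120]+.42)*6)
print("pred slot ctr in scene crop",(proj("scene",toW([[0,.0667,.064]]))-[220,120]+.42)*6, "wrist px", proj("wrist",toW([[0,.0667,.064]]),s), proj("wrist",[tip],s))
crop("w14",215,150,80,60,9,"w14c")
E
```

```text
354 [-20.90467764 154.66694375 -13.41566183] [  9.33762399 161.43880127  10.77997193] [ -6.76493982 158.2690459   -1.29059371]
((-5.748100280761719, -1.2468814849853516), (24.195175170898438, 30.213869094848633), 89.72947692871094)
pred tip scene px crop [[400.76943894 439.72897229]
 [380.95236375 428.15356576]
 [361.32948122 416.69171789]]
pred slot ctr in scene crop [[380.31487857 515.66601321]] wrist px [[254.58817719 184.50070889]] [[255.46198324 197.28418419]]
```

View pics/w14c.png

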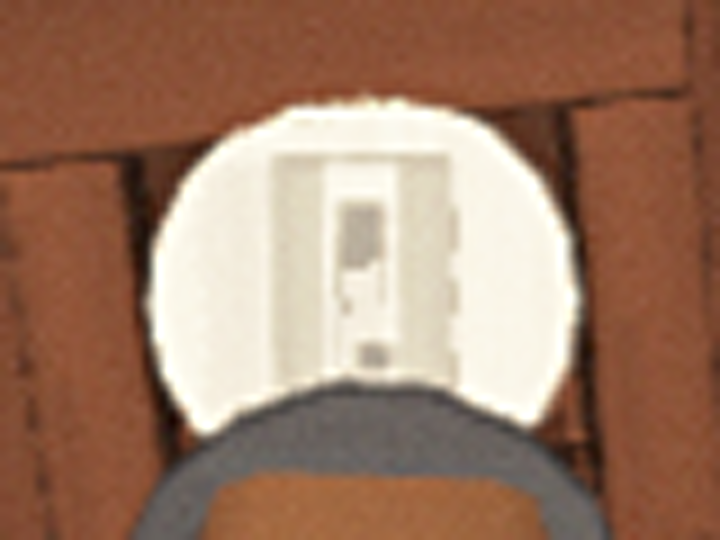

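Both wrist views put the disc at station y ≈ 64.5, so I'll trust those over the top camera. The slot and blade columns agree (255.3 vs 255.5). Shift slightly and lower the blade into the slot in stages, watching the force.

```bash
python3 -m crank '[[0.005,0.1,-0.003,0,0,0,1],[0,0.07,0,0,0,0,1],[0,0,0,0,0,0,1]]'; python3 -m crank '[[0,0.02,0,0,0,0,1],[0,0.015,0,0,0,0,1],[0,0,0,0,0,0,1]]' ; python3 - <<'E'
from h import *
s2,p,d=shot("scene","s15"); crop("s15",220,120,110,110,6,"s15b"); print(toS(s2["tool_pos"])*1000)
E
```

```text
t: 17.75
tool_pos: [0.5819, 0.0878, 0.1673]
eef_rot: [[-0.361, -0.002, 0.933], [-0.933, -0.0, -0.361], [0.001, -1.0, -0.002]]
force: [0.1, -0.7, -1.8]
opening: 0.0302
t: 18.12
tool_pos: [0.5823, 0.088, 0.1575]
eef_rot: [[-0.361, 0.0, 0.932], [-0.932, -0.0, -0.361], [0.0, -1.0, 0.0]]
force: [0.6, -0.3, -1.5]
opening: 0.0297
[[ -0.22027986  65.05606641 157.507574  ]]
```

View pics/s15b.png

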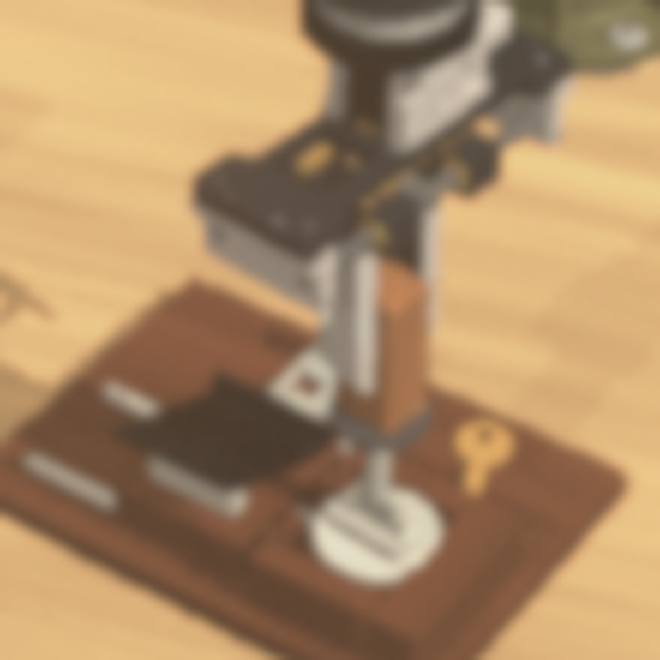

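The blade is entering the mouth (tip ≈ 59.5 mm) with no contact force. Lower further.

```bash
python3 -m crank '[[0,0.012,0,0,0,0,1],[0,0,0,0,0,0,1]]'|grep -E "pos|force|rot"; python3 -m crank '[[0,0.008,0,0,0,0,1],[0,0,0,0,0,0,1]]' |grep -E "pos|force|rot"
```

```text
tool_pos: [0.5821, 0.088, 0.1536]
eef_rot: [[-0.361, -0.0, 0.932], [-0.932, -0.0, -0.361], [0.0, -1.0, -0.0]]
force: [0.6, 0.4, -1.6]
tool_pos: [0.5822, 0.088, 0.1512]
eef_rot: [[-0.361, -0.0, 0.932], [-0.932, -0.0, -0.361], [0.0, -1.0, -0.0]]
force: [-0.0, -0.1, -1.1]
```

The tip is at ~53 mm, inside the slot, with no jam. Turn clockwise and check part-way.

```bash
python3 -m crank '[[0,0,0,0,0.06,0,1],[0,0,0,0,0.06,0,1],[0,0,0,0,0.06,0,1],[0,0,0,0,0.06,0,1],[0,0,0,0,0.06,0,1],[0,0,0,0,0,0,1]]'; python3 - <<'E'
from h import *
s,p,d=shot("wrist","w16"); R=np.array(s["eef_rot"]); print("yaw",np.arctan2(R[1,0],R[0,0]),s["torque"])
crop("w16",160,100,200,170,4,"w16c")
E
```

```text
t: 19.42
tool_pos: [0.5822, 0.0881, 0.1514]
eef_rot: [[-0.84, -0.0, 0.543], [-0.543, 0.0, -0.84], [0.0, -1.0, -0.0]]
force: [-0.3, 1.0, -2.7]
opening: 0.03
yaw -2.5679819623019418 [0.04045837 0.23068311 0.17394815]
```

View pics/w16c.png

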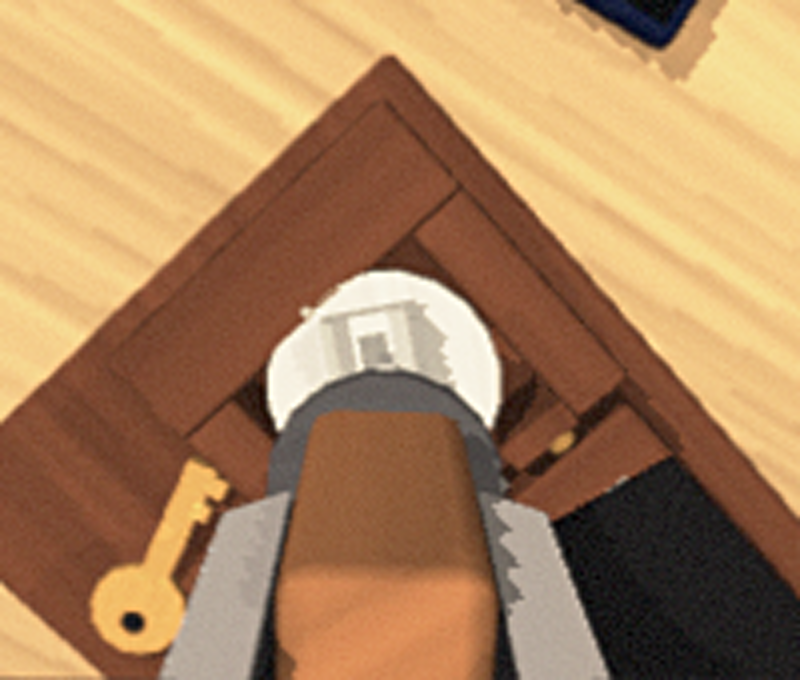

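The disc follows with a few degrees of play behind the blade, and torque is 0.17 N m. Continue.

```bash
python3 -m crank '[[0,0,0,0,0.06,0,1],[0,0,0,0,0.06,0,1],[0,0,0,0,0.06,0,1],[0,0,0,0,0.06,0,1],[0,0,0,0,0.06,0,1],[0,0,0,0,0.06,0,1],[0,0,0,0,0.06,0,1],[0,0,0,0,0.03,0,1],[0,0,0,0,0,0,1]]'; python3 - <<'E'
from h import *
s,p,d=shot("wrist","w17"); R=np.array(s["eef_rot"]); print("yaw",np.arctan2(R[1,0],R[0,0]),s["torque"],s["qpos"][5],s["opening"])
crop("w17",160,100,200,170,4,"w17c")
E
```

```text
t: 20.6
tool_pos: [0.5825, 0.0883, 0.1522]
eef_rot: [[-0.933, 0.001, -0.359], [0.359, 0.001, -0.933], [-0.001, -1.0, -0.001]]
force: [-2.6, 2.0, 5.5]
opening: 0.0296
yaw 2.77470596488221 [0.50902797 0.66957828 0.06444754] 2.0256030494851527 0.02964978340720435
```

View pics/w17c.png

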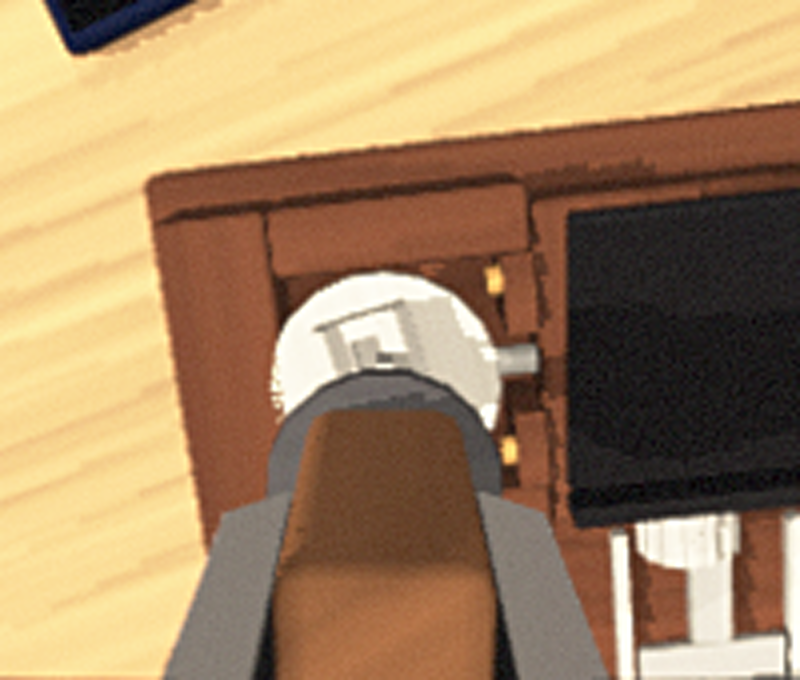

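Slot is about 10° short of square to the bolt (cam ≈ 1.38), with some slip in the grip. Turn further towards the stop.

```bash
python3 -m crank '[[0,0,0,0,0.05,0,1],[0,0,0,0,0.05,0,1],[0,0,0,0,0.03,0,1],[0,0,0,0,0,0,1]]'; python3 - <<'E'
from h import *
s,p,d=shot("wrist","w18"); R=np.array(s["eef_rot"]); print("yaw",np.arctan2(R[1,0],R[0,0])-2*np.pi,s["torque"],s["qpos"][5],s["opening"])
crop("w18",160,100,200,170,4,"w18c")
E
```

```text
t: 21.15
tool_pos: [0.5824, 0.0883, 0.1523]
eef_rot: [[-0.803, 0.001, -0.596], [0.596, 0.0, -0.803], [-0.001, -1.0, -0.001]]
force: [-1.2, 1.9, 6.8]
opening: 0.0299
yaw -3.779828473396689 [0.57087747 0.76755124 0.6704171 ] 2.297127394688579 0.029940903663692366
```

View pics/w18c.png

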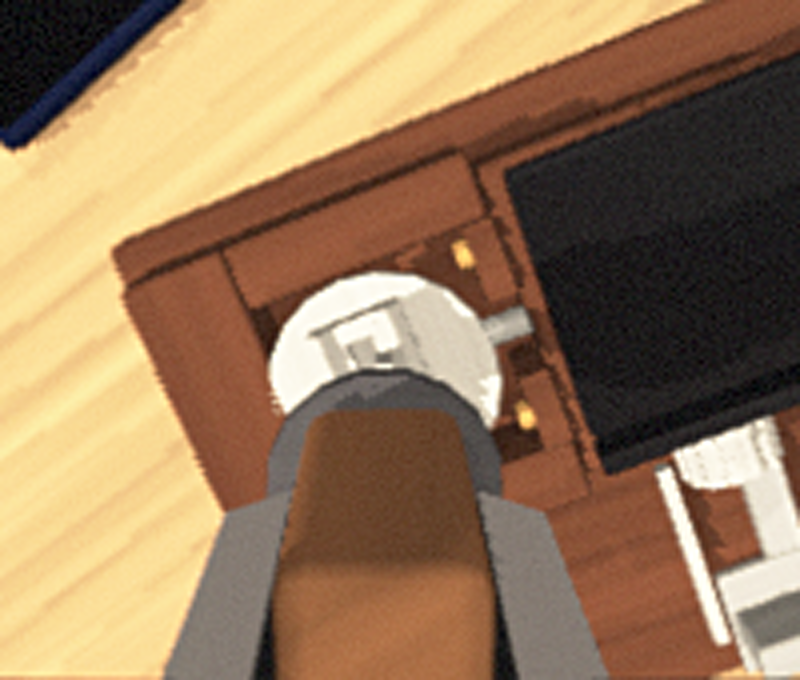

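The slot edge (22°) is now parallel to the station's x edge (22°), so the disc is square at its stop; torque is 0.67 N m and the carriage sits flush. Back the driver off into the play, then lift.

```bash
python3 -m crank '[[0,0,0,0,-0.05,0,1],[0,0,0,0,-0.05,0,1],[0,0,0,0,0,0,1]]'; python3 - <<'E'
from h import *
s=observe(); print(s["torque"])
E
python3 -m crank '[[0,-0.02,0,0,0,0,1],[0,-0.02,0,0,0,0,1],[0,-0.03,0,0,0,0,1],[0,0,0,0,0,0,1]]'; python3 - <<'E'
from h import *
s,p,d=shot("wrist","w19"); print(s["torque"],s["opening"])
crop("w19",160,100,200,170,4,"w19c")
E
```

```text
t: 21.58
tool_pos: [0.5826, 0.0879, 0.1519]
eef_rot: [[-0.909, 0.001, -0.417], [0.417, -0.0, -0.909], [-0.001, -1.0, -0.0]]
force: [-0.5, 0.2, 4.3]
opening: 0.0293
[0.0439353  0.04759313 0.01594347]
t: 22.08
tool_pos: [0.5826, 0.088, 0.1734]
eef_rot: [[-0.908, 0.001, -0.419], [0.419, 0.0, -0.908], [-0.001, -1.0, -0.001]]
force: [-0.5, -0.6, -1.5]
opening: 0.0297
[0.03255725 0.10107714 0.02767826] 0.029705926705842194
```

View pics/w19c.png

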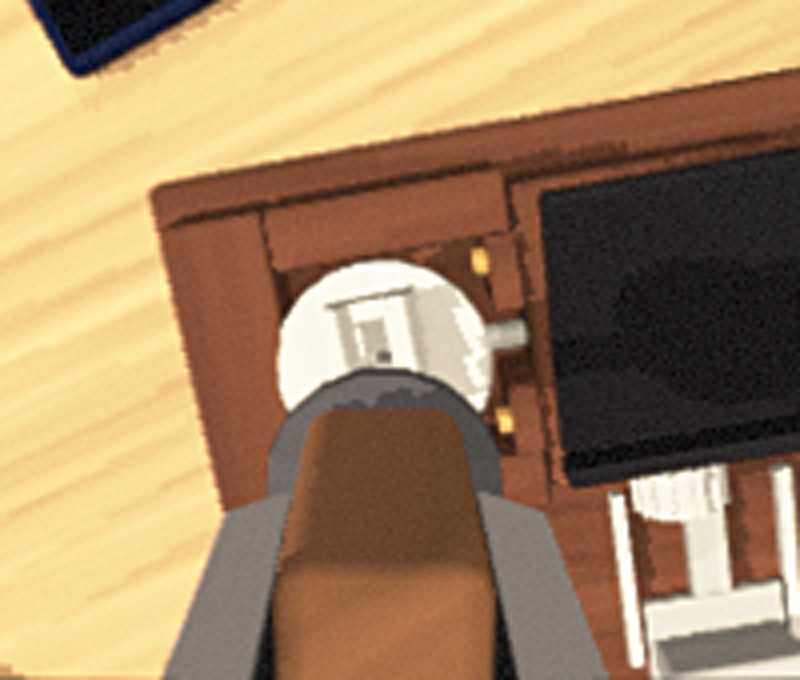

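The blade came out cleanly and the disc stayed (slot and plate edge both ≈10.4°). Lift to travel height and compute the way back.

```bash
python3 -m crank '[[0,-0.16,0,0,0,0,1],[0,-0.17,0,0,0,0,1],[0,0,0,0,-0.08,0,1],[0,0,0,0,-0.08,0,1],[0,0,0,0,-0.02,0,1],[0,0,0,0,0,0,1]]'; python3 - <<'E'
from h import *
s=observe(); R=np.array(s["eef_rot"]); yaw=np.arctan2(R[1,0],R[0,0]);print(yaw-2*np.pi, "ry left",(np.mod(-(-.056-np.pi-yaw)+np.pi,2*np.pi)-np.pi)/np.radians(120))
D=np.array([.4872,-.3469,s["tool_pos"][2]])-s["tool_pos"]; print("units",R.T@D/.3)
s2,p,d=shot("scene","s20"); crop("s20",220,100,130,110,6,"s20b")
E
```

```text
t: 22.88
tool_pos: [0.5822, 0.088, 0.2711]
eef_rot: [[-0.998, -0.001, -0.056], [0.056, -0.0, -0.998], [0.001, -1.0, 0.0]]
force: [-0.2, -0.6, -1.6]
opening: 0.0296
-3.197741775041323 ry left -7.120024839617167e-05
units [2.34724295e-01 2.46461589e-04 1.46507109e+00]
```

View pics/s20b.png

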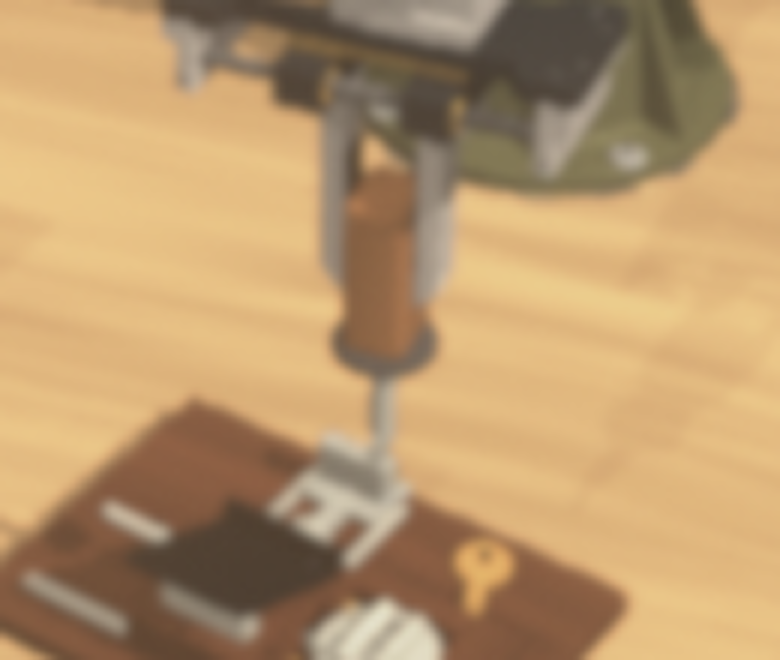

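The driver still hangs straight in the grip. Carry it back over the stand.

```bash
python3 -m crank '[[0.029,0,0.183,0,0,0,1],[0.029,0,0.183,0,0,0,1],[0.029,0,0.183,0,0,0,1],[0.029,0,0.183,0,0,0,1],[0.029,0,0.183,0,0,0,1],[0.029,0,0.183,0,0,0,1],[0.03,0,0.183,0,0,0,1],[0.03,0,0.184,0,0,0,1],[0,0,0,0,0,0,1],[0,0,0,0,0,0,1]]'; python3 - <<'E'
from h import *
s,p,d=shot("wrist","w21"); R=np.array(s["eef_rot"]); 
D=np.array([.4872,-.3469,s["tool_pos"][2]])-s["tool_pos"]; print("mm",R.T@D*1000)
crop("w21",160,100,200,170,4,"w21c")
uv,X=cloud("wrist",d,s);T=(X-s["tool_pos"])@R*1000
m=(X[:,2]>.068)&(X[:,2]<.080)&(abs(T[:,0])<60)&(abs(T[:,2])<60); print("stand top",m.sum(),T[m].min(0),T[m].max(0))
s2,p,d=shot("scene","s21"); crop("s21",110,70,110,110,6,"s21b")
tip=s["tool_pos"]-[0,0,.098]; print((proj("scene",[tip])-[110,70]+.42)*6,(proj("wrist",[tip],s)-[160,100])*4)
E
```

```text
t: 24.18
tool_pos: [0.4878, -0.3465, 0.2713]
eef_rot: [[-0.998, -0.0, -0.056], [0.056, 0.0, -0.998], [0.0, -1.0, -0.0]]
force: [0.8, -0.1, -1.8]
opening: 0.0299
mm [ 5.65460143e-01 -3.23382649e-05  3.92078983e-01]
stand top 2047 [-37.78243675 194.59173085 -37.87095577] [ 36.9407897  201.16802085  37.3305583 ]
[[316.45233146 343.88759663]] [[381.66112797 390.65478705]]
```

View pics/w21c.png

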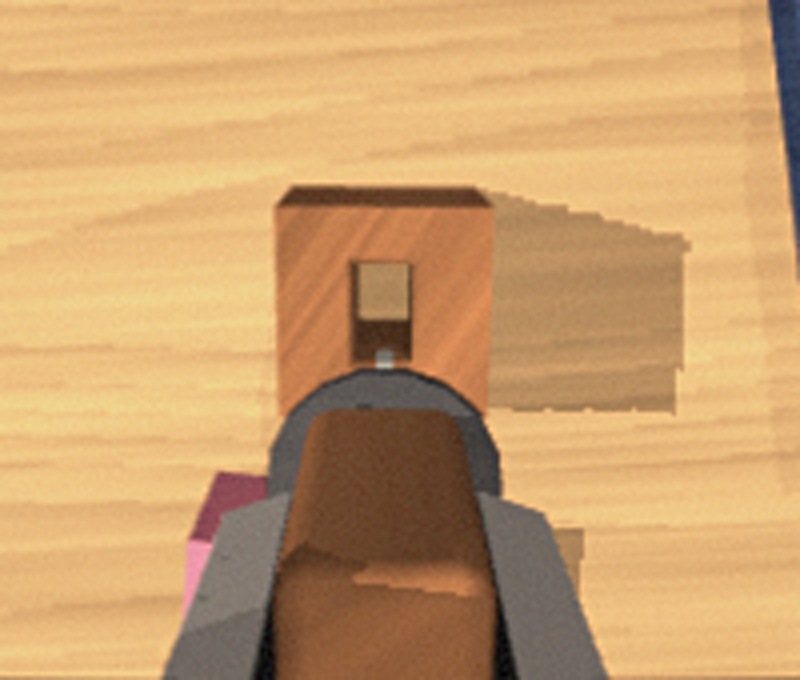

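View pics/s21b.png

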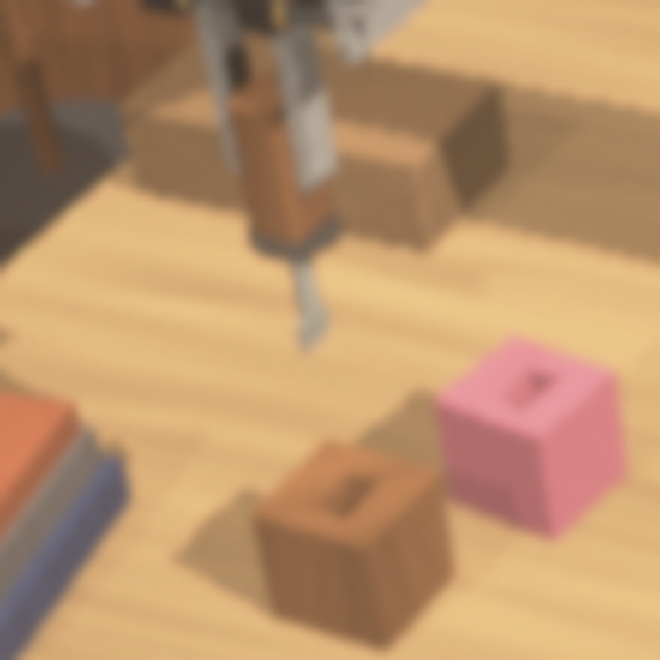

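The stand is centred under the tool (within 0.5 mm), and the blade tip is in line with its slot. Lower in.

```bash
python3 -m crank '[[0,0.15,0,0,0,0,1],[0,0.12,0,0,0,0,1],[0,0.1,0,0,0,0,1],[0,0.08,0,0,0,0,1],[0,0.05,0,0,0,0,1],[0,0,0,0,0,0,1]]'|grep -E "pos|force"; python3 -m crank '[[0,0.02,0,0,0,0,1],[0,0.01,0,0,0,0,1],[0,0,0,0,0,0,1]]'
```

```text
tool_pos: [0.4878, -0.3462, 0.121]
force: [0.4, 0.6, -1.7]
t: 25.4
tool_pos: [0.4877, -0.347, 0.1125]
eef_rot: [[-0.998, 0.0, -0.056], [0.056, -0.0, -0.998], [-0.0, -1.0, 0.0]]
force: [0.1, 0.0, -2.0]
opening: 0.03
```

```bash
python3 -m crank '[[0,0.007,0,0,0,0,1],[0,0,0,0,0,0,1]]'|grep -E "pos|force"; python3 -m crank '[[0,0.006,0,0,0,0,1],[0,0,0,0,0,0,1]]'|grep -E "pos|force"
```

```text
tool_pos: [0.4877, -0.3469, 0.1103]
force: [0.2, -0.5, -1.1]
tool_pos: [0.4877, -0.3469, 0.1084]
force: [-0.5, -1.0, -1.9]
```

```bash
python3 -m crank '[[0,0.004,0,0,0,0,1],[0,0,0,0,0,0,1]]'|grep -E "pos|force"; python3 -m crank '[[0,0.004,0,0,0,0,1],[0,0,0,0,0,0,1]]'|grep -E "pos|force"
```

```text
tool_pos: [0.4878, -0.347, 0.1079]
force: [-1.8, 2.0, 5.1]
tool_pos: [0.4879, -0.347, 0.1078]
force: [-5.9, 4.9, 16.0]
```

The collar is on the stand. Ease off, open, then rise.

```bash
python3 -m crank '[[0,-0.006,0,0,0,0,1],[0,0,0,0,0,0,0.5],[0,0,0,0,0,0,0.3],[0,0,0,0,0,0,0],[0,0,0,0,0,0,0],[0,0,0,0,0,0,0],[0,0,0,0,0,0,0],[0,0,0,0,0,0,0],[0,0,0,0,0,0,0]]'; python3 -m crank '[[0,-0.06,0,0,0,0,0],[0,-0.1,0,0,0,0,0],[0,-0.15,0,0,0,0,0],[0,-0.15,0,0,0,0,0],[0.08,-0.1,0,0,0,0,0],[0.1,0,0,0,0,0,0],[0,0,0,0,0,0,0]]'; python3 - <<'E'
from h import *
s,p,d=shot("wrist","w22"); crop("w22",0,0,512,384,1.5,"w22b")
s2,p,d=shot("scene","s22"); crop("s22",120,90,210,155,3.8,"s22b")
E
```

```text
t: 27.52
tool_pos: [0.4877, -0.3469, 0.108]
eef_rot: [[-0.998, 0.0, -0.056], [0.056, 0.0, -0.998], [-0.0, -1.0, -0.0]]
force: [0.3, -0.3, -1.0]
opening: 0.0941
t: 28.4
tool_pos: [0.4328, -0.344, 0.278]
eef_rot: [[-0.998, 0.002, -0.057], [0.057, -0.002, -0.998], [-0.002, -1.0, 0.002]]
force: [0.2, 0.8, -0.3]
opening: 0.0941
```

View pics/w22b.png

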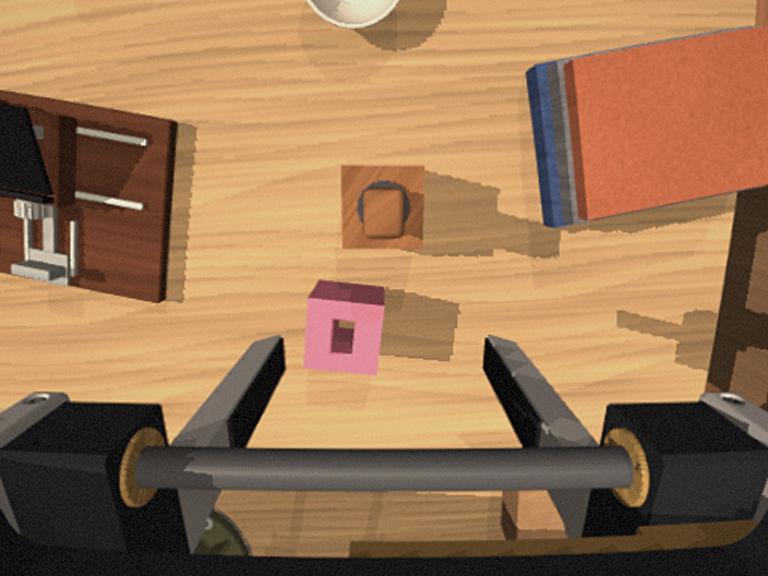

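View pics/s22b.png

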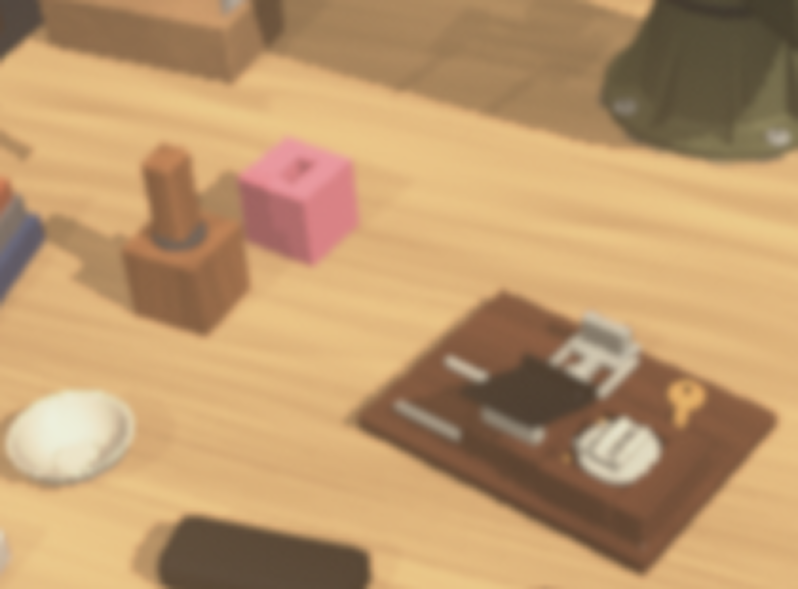

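The driver stands upright with the collar seated (top at native (256,140) in the wrist view). One last wrist look over the station to check the disc and carriage.

```bash
python3 -m crank '[[0,-0.15,0,0,0,0,0],[-0.05,0,-0.166,0,0,0,0],[-0.05,0,-0.166,0,0,0,0],[-0.05,0,-0.166,0,0,0,0],[-0.05,0,-0.166,0,0,0,0],[-0.05,0,-0.166,0,0,0,0],[-0.05,0,-0.166,0,0,0,0],[-0.05,0,-0.166,0,0,0,0],[-0.04,0,-0.13,0,0,0,0],[0,0,0,0,0,0,0],[0,0,0,0,0,0,0]]'; python3 - <<'E'
from h import *
s,p,d=shot("wrist","w23"); crop("w23",0,0,512,384,1.5,"w23b"); crop("w23",190,90,150,120,5,"w23c")
uv,X=cloud("wrist",d,s);Y=toS(X)*1000
m=(Y[:,2]>25)&(Y[:,2]<46)&(abs(Y[:,0])<40)&(Y[:,1]>-75)&(Y[:,1]<-40); print("rear",m.sum(),np.percentile(Y[m][:,1],[2,20,50]) if m.sum() else "")
m=(Y[:,2]>58)&(Y[:,2]<70)&(abs(Y[:,0])<40)&(Y[:,1]>30)&(Y[:,1]<110); print("ridge",m.sum(),Y[m].min(0),Y[m].max(0),cv2.minAreaRect(Y[m][:,:2].astype(np.float32)))
m=(Y[:,2]>45)&(Y[:,2]<58)&(Y[:,0]<-100)&(abs(Y[:,1]+27)<30);print("tab",Y[m].mean(0))
E
```

```text
t: 29.88
tool_pos: [0.5723, 0.0365, 0.3207]
eef_rot: [[-0.998, -0.001, -0.055], [0.055, -0.0, -0.998], [0.0, -1.0, 0.0]]
force: [-0.2, 0.9, 0.9]
opening: 0.0941
rear 0 
ridge 340 [-21.5417634   52.64524655  58.10647304] [22.58074007 78.63473563 65.06977286] ((0.5213203430175781, 65.53829193115234), (44.019554138183594, 25.43813705444336), 1.0445703268051147)
tab [-117.43352885  -26.21130246   50.47265312]
```

View pics/w23b.png

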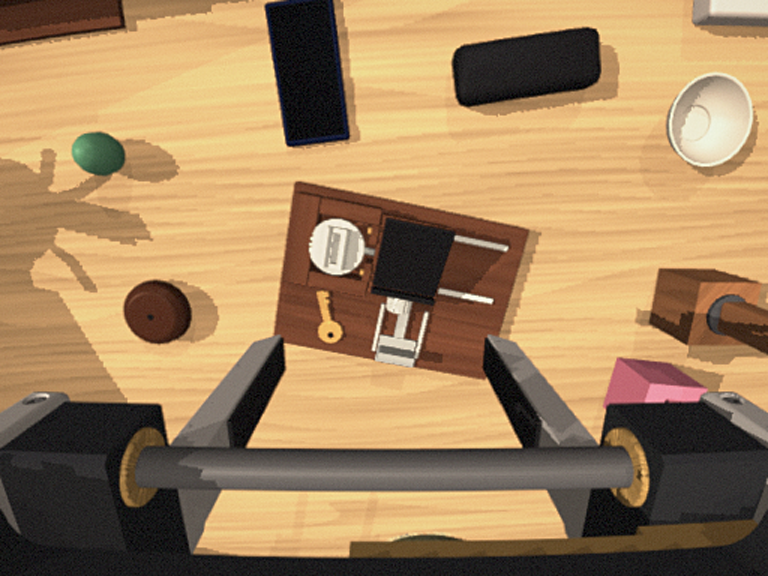

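View pics/w23c.png

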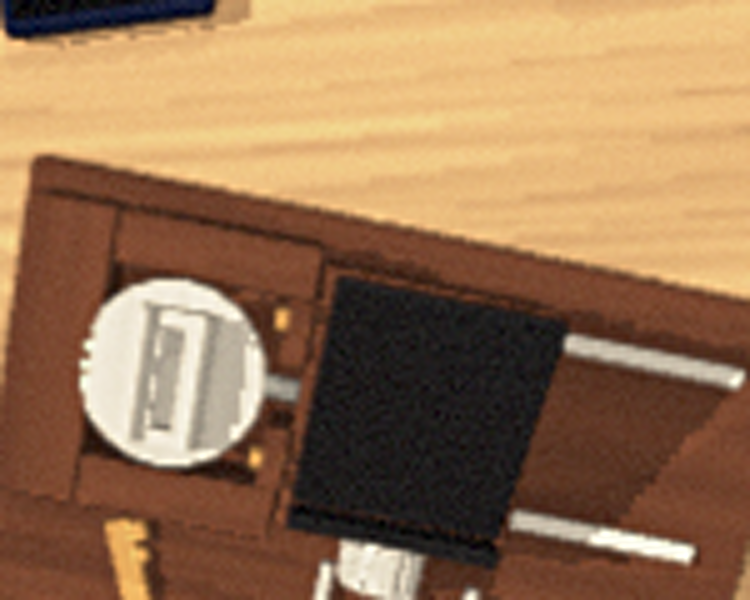

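The disc sits square (ridge rectangle within 1° of the station's x), the carriage is flush and the bystanders are unmoved. Re-check the lock slide with the top camera against its first reading (−86.5).

```bash
python3 - <<'E'
from h import *
for f in ["w5","w10","w23"]:
    s=dict(np.load(f"pics/{f}_s.npz")); d=np.load(f"pics/{f}_d.npy"); uv,X=cloud("wrist",d,s);Y=toS(X)*1000
    m=(Y[:,2]>48)&(Y[:,2]<55)&(Y[:,0]<-100)&(Y[:,0]>-150)&(abs(Y[:,1]+27)<30);print(f,m.sum(),np.percentile(Y[m][:,0],[2,50,98]))
s,p,d=shot("top","t24"); uv,X=cloud("top",d);Y=toS(X)*1000
m=(Y[:,2]>45)&(Y[:,2]<58)&(Y[:,0]<-75)&(Y[:,0]>-150)&(abs(Y[:,1]+27)<35);print("top",m.sum(),np.percentile(Y[m][:,0],[2,50,98]),Y[m].mean(0))
d=np.load("pics/top0_d.npy"); uv,X=cloud("top",d);Y=toS(X)*1000
m=(Y[:,2]>45)&(Y[:,2]<58)&(Y[:,0]<-75)&(Y[:,0]>-150)&(abs(Y[:,1]+27)<35);print("top0",m.sum(),np.percentile(Y[m][:,0],[2,50,98]),Y[m].mean(0))
E
```

```text
w5 443 [-125.87502153 -119.77569339 -114.00451723]
w10 314 [-124.91613421 -118.7189701  -113.75208411]
w23 161 [-124.51184079 -117.67793    -112.57786961]Traceback (most recent call last):
  File "<stdin>", line 6, in <module>
    return _quantile_unchecked(
        a, q, axis, out, overwrite_input, method, keepdims, weights)
    return _ureduce(a,
                    func=_quantile_ureduce_func,
    ...<5 lines>...
                    overwrite_input=overwrite_input,
                    method=method)
    r = func(a, **kwargs)
    result = _quantile(arr,
                       quantiles=q,
    ...<2 lines>...
                       out=out,
                       weights=wgt)
    slices_having_nans = np.isnan(arr[-1, ...])
                                  ~~~^^^^^^^^^
IndexError: index -1 is out of bounds for axis 0 with size 0
```

The top view is blocked by the arm. The three wrist readings (−119.8, −118.7, −117.7) agree within calibration with the slide resting at the hard stop I felt. Hand in.

```bash
python3 - <<'E'
from cell import order, observe
print(observe()["t"], order.finish_job())
E
```

```text
the job is handed in; nothing more can be done
29.975 None
```

The job is done and handed in at 30.0 s of the 72 s allowed; no verdict came back.

- **Lock slide:** I pushed it out with closed fingers until it hit its stop, with a wrist force of about 67 N.
- **Carriage:** I pushed it onto the two pins, where the force rose to about 5 N. It rested there with the bolt in the cam.
- **Cam disc:** I took the driver from the brown stand, set its blade in the slot and turned the disc clockwise to its stop (about 0.67 N m at the end). The disc stayed put when I lifted the driver out, and the fingers never touched it.
- **Driver:** It is back in the same stand, upright with its collar seated. It is turned half round from how it stood, which makes no difference in the slot.

**Last checks:**
- **Disc:** The slot is within about 1° of square to the bolt.
- **Carriage:** No gap to the housing shows in the picture. The depth check on its rear face found no points in that view, so flushness rests on the picture alone.
- **Bystanders:** The key, phone, egg, incense holder, glasses case and bowl look undisturbed by eye in the last pictures. I did not measure them.

**Disagreements:**
- **Cameras:** The top camera differed from the wrist camera by about 3 mm on the disc, tab and stand. I used the wrist values and the blade fitted cleanly.
- **Lock tab:** Its position read −119.8, −118.7 and −117.7 mm in three wrist views. I put this down to calibration scatter; the top camera could not confirm it because the arm was in the way.

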